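Gauge the riser blocks from the gravity chute

TASK

Gauge all the brass riser blocks waiting in the sloping chute, one at a time, always drawing the lowest so that those above stay in the chute: stand the block upright on the steel gauge plate on its longer side of the bridge bar (the side towards the chute), and push it gently, lengthways, towards the bar. A block that goes under the bar is good: take it off on the far side and put it in the green tray; one that the bar stops is too tall: do not force it, put it in the red tray. Leave the other things on the bench alone.

Things in the scene. Friction and masses are not known exactly. Their poses are not given: they have to be found in the camera images.
- block_a1_mid (a point): brass riser block 40 (x) by 60 (y) by 50 mm tall (z), 0.35-0.5 kg, dark bore in its top; some are 54 mm tall, which cannot be told by eye. Point: on its middle axis, 25 mm above its foot; z from foot to top. May be absent (None). Starts in the chute, foot on the trough floor, z leaning 40 deg towards the low end, 60 mm side across, as the lowest
- block_a2_mid (a point): brass riser block 40 (x) by 60 (y) by 50 mm tall (z), 0.35-0.5 kg, dark bore in its top; some are 54 mm tall, which cannot be told by eye. Point: on its middle axis, 25 mm above its foot; z from foot to top. May be absent (None). Starts in the chute, foot on the trough floor, z leaning 40 deg towards the low end, 60 mm side across, as the lowest
- block_b1_mid (a point): brass riser block 40 (x) by 60 (y) by 50 mm tall (z), 0.35-0.5 kg, dark bore in its top; some are 54 mm tall, which cannot be told by eye. Point: on its middle axis, 25 mm above its foot; z from foot to top. May be absent (None). Starts in the chute, foot on the trough floor, z leaning 40 deg towards the low end, 60 mm side across, as the second from below
- block_b2_mid (a point): brass riser block 40 (x) by 60 (y) by 50 mm tall (z), 0.35-0.5 kg, dark bore in its top; some are 54 mm tall, which cannot be told by eye. Point: on its middle axis, 25 mm above its foot; z from foot to top. May be absent (None). Starts in the chute, foot on the trough floor, z leaning 40 deg towards the low end, 60 mm side across, as the second from below
- block_c1_mid (a point): brass riser block 40 (x) by 60 (y) by 50 mm tall (z), 0.35-0.5 kg, dark bore in its top; some are 54 mm tall, which cannot be told by eye. Point: on its middle axis, 25 mm above its foot; z from foot to top. May be absent (None). Starts in the chute, foot on the trough floor, z leaning 40 deg towards the low end, 60 mm side across, as the third, uppermost
- block_c2_mid (a point): brass riser block 40 (x) by 60 (y) by 50 mm tall (z), 0.35-0.5 kg, dark bore in its top; some are 54 mm tall, which cannot be told by eye. Point: on its middle axis, 25 mm above its foot; z from foot to top. May be absent (None). Starts in the chute, foot on the trough floor, z leaning 40 deg towards the low end, 60 mm side across, as the third, uppermost
- chute: blue and aluminium gravity chute, fixed. Origin on the bench under the low end of its trough, which rises at 40 deg along the chute's +x (to the robot's left and away from the gauge), 190 mm long, 66 mm wide inside, side walls 12 mm high (square to the floor), open above. Its upper end is 180 mm high. Blocks slide down by themselves, one on the other, 40 mm apart
- chute_low (a point): low end of the trough floor, on its centre line, 55 mm above the bench, where a stop plate 50 mm wide and 40 mm high stands square to the floor; axes as the chute's (x level, z up)
- gauge_mid (a point): point on top of the steel gauge plate (20 mm thick, on the bench), straight under the middle of the bridge bar; z up, x along the bar. The plate reaches 75 mm either way in x, 145 mm to +y (entry side, towards the chute), 115 mm to -y (exit side). Blocks are pushed along -y with their 60 mm side along y
- bridge_bar: fixed rigid dark bar with a red strip, 142 mm along x, 10 mm in y (5 mm either side of gauge_mid), underside 52 mm and top 64 mm above the plate; two round posts, 18 mm thick, up to 71 mm above the plate, at x = -62 and +62 mm. Origin: middle of its underside
- tray_pass_mid (a point): green tray, loose, 130 (x) by 250 (y) by 22 mm high, walls 5 mm. This point: middle of its inner floor, 5 mm above the bench; z up. For good blocks
- tray_reject_mid (a point): red tray, same size and point. For blocks that are too tall. The two trays may stand either way round
- record_clamp: dark wooden record clamp, 72 mm across, 55 mm high; bystander. Origin under its centre
- counterweight: small brass counterweight, 38 mm across, 34 mm high; bystander. Origin under its centre
- screw_jar: glass jar with aluminium cap, 52 mm across, 62 mm high; bystander. Origin under its centre
- cartridge_case: dark wooden case 50 by 85 by 26 mm; bystander. Origin under its centre
- torch: aluminium hand torch 130 mm long, 36 mm high; bystander. Origin under its middle
- screwdriver: screwdriver 160 mm long; bystander. Origin under its middle
- headshell: brass headshell 70 mm long, 11 mm high; bystander, may be absent. Origin under its middle

How it is judged (in metres and radians):
On the way, in this order (a step that is already met when the one before it is completed fails the run):
1. the lowest block is tried at the bridge, standing on the gauge plate: it passes under the bar, or meets it if too tall; the others are still in the chute (((z of block_a1_mid in the frame of gauge_mid between 0.019 and 0.031 m and angle between block_a1_mid's own z axis and vertical below 0.12 rad and x of block_a1_mid in the frame of gauge_mid between -0.045 and 0.045 m and y of block_a1_mid in the frame of gauge_mid between -0.02 and 0.012 m) or (z of block_a2_mid in the frame of gauge_mid between 0.019 and 0.031 m and angle between block_a2_mid's own z axis and vertical below 0.12 rad and x of block_a2_mid in the frame of gauge_mid between -0.045 and 0.045 m and y of block_a2_mid in the frame of gauge_mid between 0 and 0.06 m and contact force between block_a2 and bridge_bar above 0.5 N)) and distance between each of block_b1_mid, block_b2_mid, block_c1_mid, block_c2_mid and chute_low below 0.12 m), for 0.05 s.
2. the second block is tried at the bridge, standing on the gauge plate: it passes under the bar, or meets it if too tall; the third, if any, is still in the chute (((z of block_b1_mid in the frame of gauge_mid between 0.019 and 0.031 m and angle between block_b1_mid's own z axis and vertical below 0.12 rad and x of block_b1_mid in the frame of gauge_mid between -0.045 and 0.045 m and y of block_b1_mid in the frame of gauge_mid between 0 and 0.06 m and contact force between block_b1 and bridge_bar above 0.5 N) or (z of block_b2_mid in the frame of gauge_mid between 0.019 and 0.031 m and angle between block_b2_mid's own z axis and vertical below 0.12 rad and x of block_b2_mid in the frame of gauge_mid between -0.045 and 0.045 m and y of block_b2_mid in the frame of gauge_mid between -0.02 and 0.012 m)) and distance between each of block_c1_mid, block_c2_mid and chute_low below 0.12 m), for 0.05 s.
3. the third block is tried at the bridge, standing on the gauge plate: it passes under the bar, or meets it if too tall (if there is a third) (((z of block_c1_mid in the frame of gauge_mid between 0.019 and 0.031 m and angle between block_c1_mid's own z axis and vertical below 0.12 rad and x of block_c1_mid in the frame of gauge_mid between -0.045 and 0.045 m and y of block_c1_mid in the frame of gauge_mid between -0.02 and 0.012 m) or (z of block_c2_mid in the frame of gauge_mid between 0.019 and 0.031 m and angle between block_c2_mid's own z axis and vertical below 0.12 rad and x of block_c2_mid in the frame of gauge_mid between -0.045 and 0.045 m and y of block_c2_mid in the frame of gauge_mid between 0 and 0.06 m and contact force between block_c2 and bridge_bar above 0.5 N))), for 0.05 s.
At the end, for the whole second after the job is handed in: every good (50 mm) block lies or stands inside the green tray and every over-tall (54 mm) one inside the red tray, its middle within 60 mm (x) and 120 mm (y) of the tray's middle and 10 to 36 mm above its floor, released and at rest (under 20 mm/s) (x of block_a1_mid in the frame of tray_pass_mid between -0.06 and 0.06 m and y of block_a1_mid in the frame of tray_pass_mid between -0.12 and 0.12 m and z of block_a1_mid in the frame of tray_pass_mid between 0.01 and 0.036 m and linear speed of each of block_a1, block_a2, block_b1, block_b2, block_c1, block_c2 below 0.02 m/s and contact force between each of block_a1, block_a2, block_b1, block_b2, block_c1, block_c2 and the fingers below 0.05 N and x of block_a2_mid in the frame of tray_reject_mid between -0.06 and 0.06 m and y of block_a2_mid in the frame of tray_reject_mid between -0.12 and 0.12 m and z of block_a2_mid in the frame of tray_reject_mid between 0.01 and 0.036 m and x of block_b1_mid in the frame of tray_reject_mid between -0.06 and 0.06 m and y of block_b1_mid in the frame of tray_reject_mid between -0.12 and 0.12 m and z of block_b1_mid in the frame of tray_reject_mid between 0.01 and 0.036 m and x of block_b2_mid in the frame of tray_pass_mid between -0.06 and 0.06 m and y of block_b2_mid in the frame of tray_pass_mid between -0.12 and 0.12 m and z of block_b2_mid in the frame of tray_pass_mid between 0.01 and 0.036 m and x of block_c1_mid in the frame of tray_pass_mid between -0.06 and 0.06 m and y of block_c1_mid in the frame of tray_pass_mid between -0.12 and 0.12 m and z of block_c1_mid in the frame of tray_pass_mid between 0.01 and 0.036 m and x of block_c2_mid in the frame of tray_reject_mid between -0.06 and 0.06 m and y of block_c2_mid in the frame of tray_reject_mid between -0.12 and 0.12 m and z of block_c2_mid in the frame of tray_reject_mid between 0.01 and 0.036 m); the robot touches nothing.
It fails at once if the bridge bar is rammed or forced (more than 200 N; a block touching it at 40 mm/s makes about 40 N) (contact force between bridge_bar and anything else above 200 N).
It fails at once if a bystander is moved more than 30 mm (distance of any of record_clamp, counterweight, screw_jar, cartridge_case, torch, screwdriver, headshell from where it was at the start of the episode above 0.03 m).
Of block_a1, block_a2 only 1 to 1 are there at a start; the rules pass over those that are not, and their reading is None.
Of block_b1, block_b2 only 1 to 1 are there at a start; the rules pass over those that are not, and their reading is None.
Of block_c1, block_c2, headshell only 1 to 1 are there at a start; the rules pass over those that are not, and their reading is None.
At some moment in a run one of tray_pass, tray_reject may be knocked a few centimetres aside while the robot is not near it.
It also fails if it takes over 210 s, if anything falls off the work surface, if the arm or the gripper's body presses on something with over 40 N, if the wrist force passes 120 N, or if a joint passes its speed limit or range.

ROBOT

A 6-joint arm with a two-finger parallel gripper is mounted at the origin on the work surface. World frame = base frame: x ahead of the robot, y to its left, z up, the work surface at z = 0. Lengths are in m, angles in degrees, forces in N, time in s.
With the tool pointing down it reaches from about 0.25 to 0.725 m from the base axis. Payload 9.7 kg.
Tool frame: the origin (TCP) lies on the centre line of the jaws, within the pads' length; the fingertips stand 19 mm ahead of it and the grasp point (between the pads) is the TCP; z points along the fingers, y is the direction in which the jaws open and shut (so a half turn about z gives the same grasp; the last joint's range is limited). The gripper opens to 85 mm and grips with 20 to 120 N. Pads are 22 mm wide; open, the fingers measure 114 mm over their backs; the gripper's body (76 mm by 85 mm) begins 54 mm behind the grasp point. The pads swing forward as they close: fully open they stand 13 mm farther back than shut.
Start: joints at [74.485, 4.979, 10.078, 95.1, 0, 90], TCP at [0.147, 0.53, 0.25] pointing down, gripper open.
Joint ranges: [-179.16, 179.16], [-48.56, 103.87], [-65.8, 70.77], [-126.05, 130.52], [-82.76, 87.17], [-180, 180]. Speed limits (degrees/s): [127.2, 127.2, 147.25, 180, 180, 180].

INTERFACE

Orientations are given as [roll, pitch, yaw] about the fixed x, y, z axes, in that order (R = Rz(yaw) Ry(pitch) Rx(roll)).
In Python, from workcell import bot gives the robot as it stands.
- The arm moves only by the tool servo_tool, never from a script. Its argument "motion" is a list that holds one entry, the list of rows, each a list of 6 numbers: the shift along the tool's x, y, z in mm, then the turn, a rotation vector about the tool's x, y, z in rad. A call has 1 to 5 rows; each row shifts and turns the commanded pose from where the row before left it, along the tool's axes as they then stand; what a row does not reach is not made up. A row lasts 1/10 s, in which the tool goes at most 50 mm and 8.59 degrees, less where a joint would pass 70% of its speed; a pose out of reach is approached as far as the arm can. A call is refused whole if a number of a shift passes 50 or a number of a turn 0.15, either way. A call with a gripper value outside its range is refused whole. "gripper" is the finger opening in mm, from 0 to 85.4, set as the call begins (left out, the last holds). The fingers move at their own pace and stop on an object; "newtons" is the grip in N (left out, the last holds). Time passes only in rows, so rows that do not move let the fingers close. It gives the time, the measured TCP pose, the force and the opening at its end, in the units of the state.
- bot.get_obs(): the state, without advancing time (a new reading comes with each control period).
- bot.camera(name): name is "scene" or "top"; returns a dict with "color" (400x640x3 uint8, red, green, blue), "fx", "fy", "cx", "cy" (pixels), "k1" (the pictures are not rectified: a ray, as slopes to the right and down, at radius r is drawn at 1 + k1 r^2 times it, then the intrinsics apply), "R" (3x3) and "t" (3): a world point X has camera coordinates R X + t. Camera axes: x right, y down, z forward; pixel columns grow to the right and rows downward; lengths in m; the calibration is good to about 2 mm. A picture is of the moment at which its call begins. There is no depth.
- bot.job_done(): hands the job in, once; it reports no verdict.
Trained networks look in a picture, given as the dict that the camera call returned (one of the last four; its "shot" number tells which), for a name from the list of things; names that differ only in an ending like _2 or _b are one class to them, and where a whole thing is asked for, a point or a joint stands for the part that bears it (a point fixed in the world has none). Each returns a list of dicts, best first, with "confidence" (0 to 1); they miss things now and then, are a little off and sometimes report something else, mostly with a low value. They report only what shows in the picture. A call takes as long as a camera call.
- bot.look_for(picture, label): "rect" ([left, top, width, height] in pixels, round what is visible of it).
The state is a dict: "time": time; "q": joint angles; "qd": joint speeds; "joint_efforts": joint torques, N m; "ee_pos": TCP position; "tcp_rot": TCP orientation; "wrist_force": force on the tool from outside, world axes, zero at the start; "torque": the same for the moment, N m; "opening": finger opening in m.
Only numpy, scipy, OpenCV 4.12 (cv2) and the standard library are available. Lean on these libraries where they do the work, as an engineer would, in place of code of your own. Each camera call takes 0.05 s, during which the arm holds its last target.

## Working session

There is one attempt and no reset: what is moved stays moved. The work goes in short steps, Python scripts to look and compute and a tool call to move; the robot and the scene stay as the last step left them, time stands still between calls to the robot, and variables do not carry over. Pictures are saved under pics/ and viewed, and the job is handed in when it is done.

Besides the shell and the picture viewer there is one more tool, called in YAML: its name, and indented under it one key for each argument. servo_tool: Moves the arm, as the interface text tells. Its arguments: {"type":"object","properties":{"motion":{"type":"array","items":{"type":"array","items":{"type":"array","items":{"type":"number"}}}},"gripper":{"type":"number"},"newtons":{"type":"number"}},"required":["motion"]}

```bash
ls; mkdir -p pics; cat > h.py <<'E'
import numpy as np, cv2
from workcell import bot
from scipy.spatial.transform import Rotation as Ro
def K(c): return np.array([[c['fx'],0,c['cx']],[0,c['fy'],c['cy']],[0,0,1.]])
def D(c): return np.array([c['k1'],0,0,0,0.])
def proj(c,X):
    X=np.atleast_2d(np.array(X,float)); r,_=cv2.Rodrigues(np.array(c['R'])); 
    return cv2.projectPoints(X,r,np.array(c['t'],float),K(c),D(c))[0][:,0]
def back(c,uv,z):
    uv=np.atleast_2d(np.array(uv,float)); 
    n=cv2.undistortPointsIter(uv[:,None],K(c),D(c),None,None,(3,50,1e-9))[:,0]
    R=np.array(c['R']);t=np.array(c['t'],float); d=np.c_[n,np.ones(len(n))]@R; C=-R.T@t
    return C+d*((z-C[2])/d[:,2])[:,None]
def save(c,n): cv2.imwrite('pics/'+n+'.png',cv2.cvtColor(c['color'],cv2.COLOR_RGB2BGR))
E
python3 - <<'E'
from h import *
o=bot.get_obs(); print({k:np.round(v,3) for k,v in o.items()})
for n in ('scene','top'):
    c=bot.camera(n); save(c,n+'0'); print(n,c['fx'],c['k1'],-np.array(c['R']).T@c['t'],np.round(c['R'],2).tolist())
    for l in ['block_a1_mid','chute','bridge_bar','tray_pass_mid','tray_reject_mid','record_clamp','counterweight','screw_jar','cartridge_case','torch','screwdriver','headshell','gauge_mid']:
        try: print(l,[(np.round(d['rect'],0).tolist(),round(d['confidence'],2)) for d in bot.look_for(c,l)][:4])
        except Exception as e: print(l,e)
E
```

```text
pics
{'time': np.float64(0.0), 'q': array([7.4485e+01, 5.0120e+00, 1.0035e+01, 9.5100e+01, 2.0000e-03,
       8.9998e+01]), 'qd': array([ 0.004, -0.027, -0.074,  0.07 ,  0.032,  0.003]), 'joint_efforts': array([-1.0000e-03, -5.2038e+01,  4.6481e+01,  1.6000e-02, -0.0000e+00,
        0.0000e+00]), 'ee_pos': array([0.147, 0.53 , 0.25 ]), 'tcp_rot': array([-1.79923e+02, -2.00000e-03,  1.64486e+02]), 'wrist_force': array([-0.928,  0.468, -0.485]), 'torque': array([ 0.01 ,  0.012, -0.008]), 'opening': np.float64(0.086)}
scene 423.82712520246463 0.04008192311478558 [1.31894578 0.20019149 0.96070286] [[-0.18, 0.98, -0.01], [0.74, 0.13, -0.66], [-0.65, -0.13, -0.75]]
block_a1_mid [([280.0, 246.0, 18.0, 30.0], 0.51), ([409.0, 188.0, 26.0, 29.0], 0.39)]
chute [([400.0, 153.0, 83.0, 83.0], 0.64)]
bridge_bar [([312.0, 182.0, 9.0, 26.0], 0.68), ([275.0, 177.0, 94.0, 63.0], 0.19)]
tray_pass_mid [([179.0, 152.0, 90.0, 40.0], 0.58)]
tray_reject_mid [([152.0, 191.0, 96.0, 48.0], 0.81)]
record_clamp [([376.0, 162.0, 28.0, 22.0], 0.58)]
counterweight [([337.0, 249.0, 15.0, 19.0], 0.54)]
screw_jar [([28
[... 346 characters left out ...]
1 [0.32210643 0.05625708 1.14638882] [[0.02, -1.0, 0.0], [-0.98, -0.02, -0.21], [0.21, 0.0, -0.98]]
block_a1_mid []
chute [([153.0, 197.0, 94.0, 57.0], 0.72)]
bridge_bar []
tray_pass_mid [([394.0, 226.0, 91.0, 52.0], 0.89)]
tray_reject_mid [([389.0, 168.0, 90.0, 44.0], 0.75), ([396.0, 226.0, 88.0, 51.0], 0.57), ([180.0, 202.0, 30.0, 29.0], 0.23)]
record_clamp []
counterweight [([289.0, 149.0, 15.0, 16.0], 0.57)]
screw_jar [([332.0, 136.0, 20.0, 21.0], 0.72)]
cartridge_case [([182.0, 205.0, 27.0, 28.0], 0.53)]
torch [([380.0, 118.0, 19.0, 42.0], 0.58)]
screwdriver [([309.0, 104.0, 10.0, 33.0], 0.74)]
headshell [([205.0, 202.0, 19.0, 27.0], 0.44)]
gauge_mid [([274.0, 176.0, 91.0, 60.0], 0.75)]
```

```bash
python3 - <<'E'
import cv2
for n,(x0,y0,x1,y1) in {'scene0':(140,130,500,330),'top0':(140,90,500,300)}.items():
    im=cv2.imread(f'pics/{n}.png')[y0:y1,x0:x1]; s=2.2
    cv2.imwrite(f'pics/{n}z.png',cv2.resize(im,None,fx=s,fy=s,interpolation=cv2.INTER_CUBIC))
E
```

```text
(no output)
```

View pics/scene0z.png

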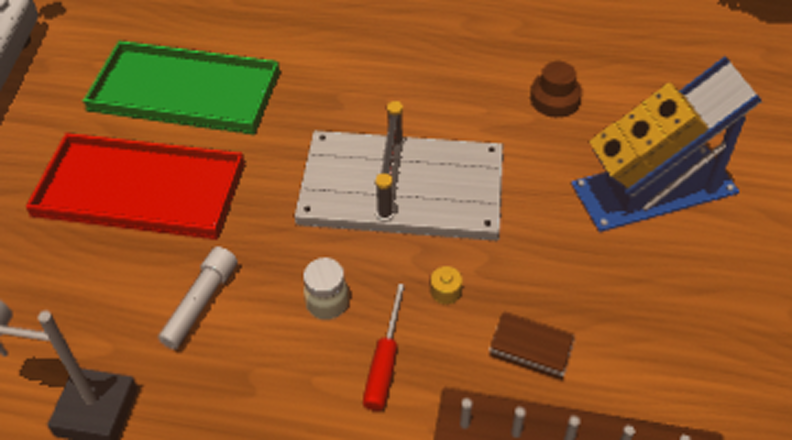

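View pics/top0z.png

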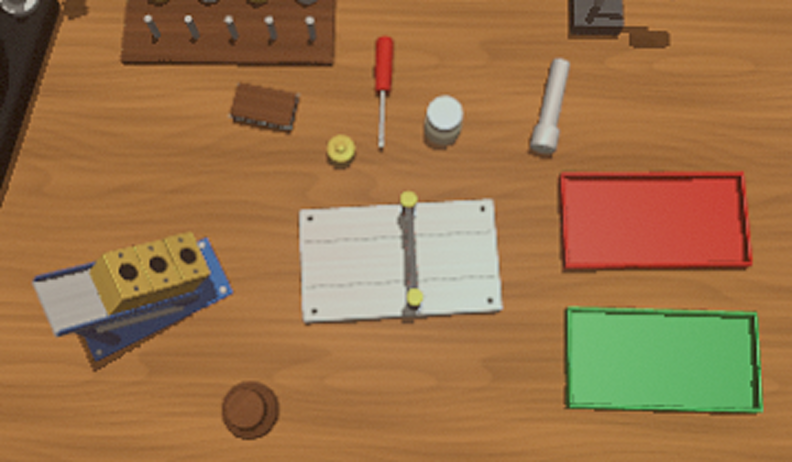

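```bash
python3 - <<'E'
import cv2
for n,i,(x0,y0,x1,y1),s in [('sg','scene0',(270,170,375,245),7),('sc','scene0',(395,150,495,240),6),('tg','top0',(270,170,375,245),7),('tc','top0',(150,190,250,260),7)]:
    im=cv2.imread(f'pics/{i}.png')[y0:y1,x0:x1]
    im=cv2.resize(im,None,fx=s,fy=s,interpolation=cv2.INTER_NEAREST)
    for x in range(x0,x1,10): cv2.putText(im,str(x),((x-x0)*s,8),0,.3,(255,255,255),1);cv2.line(im,((x-x0)*s,10),((x-x0)*s,14),(255,255,255))
    for y in range(y0,y1,10): cv2.putText(im,str(y),(0,(y-y0)*s+3),0,.3,(255,255,255),1)
    cv2.imwrite(f'pics/{n}.png',im)
E
```

```text
(no output)
```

View pics/sg.png

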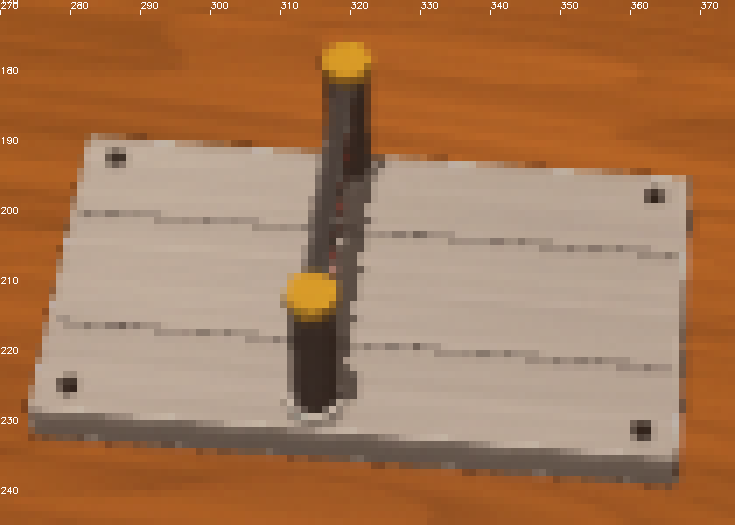

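View pics/sc.png

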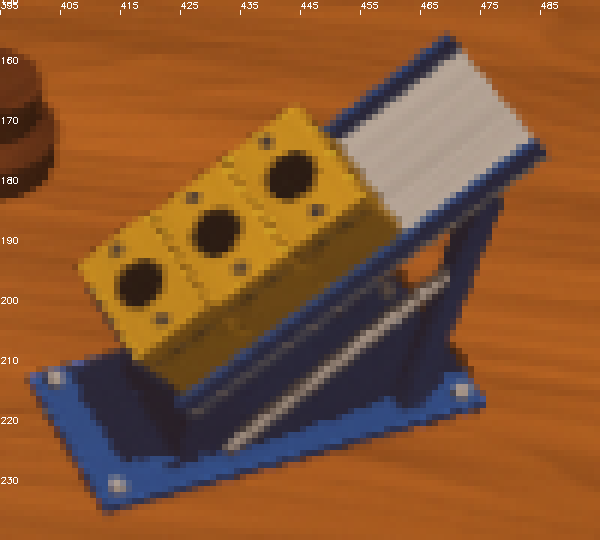

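View pics/tg.png

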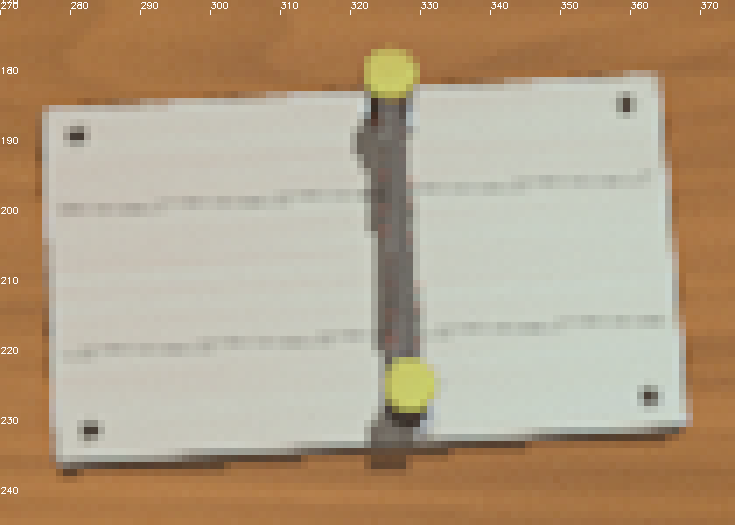

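View pics/tc.png

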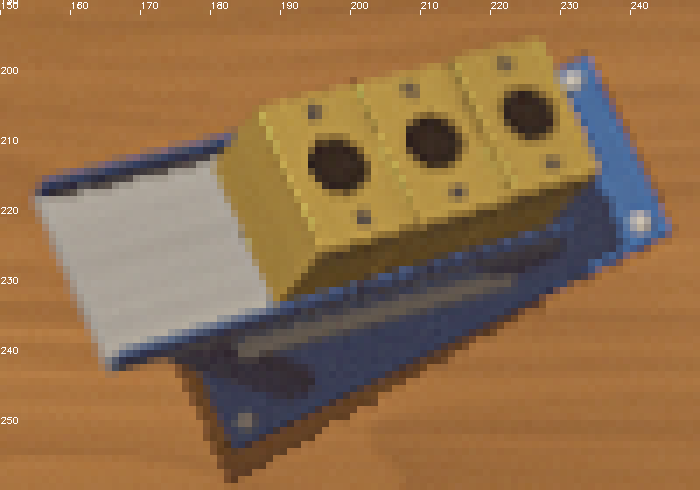

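```bash
cat > fit.py <<'E'
from h import *
from scipy.optimize import least_squares
import pickle
S=bot.camera('scene');T=bot.camera('top')
def z(p,o,s): return np.array(p)/s+np.array(o)-.5
def Rz(a): return np.array([[np.cos(a),-np.sin(a),0],[np.sin(a),np.cos(a),0],[0,0,1]])
def fit(obs,x0,name):
    def w(p,L): return np.array(L)@Rz(p[2]).T+[p[0],p[1],0]
    f=lambda p: np.concatenate([(proj(c,w(p,L))-uv).ravel() for c,L,uv in obs])
    r=least_squares(f,x0); print(name,np.round(r.x,4),'deg',np.degrees(r.x[2]).round(2),'res',np.round(r.fun,1)); return r.x
gl=[[-.075,-.115,.02],[-.075,.145,.02],[.075,.145,.02],[.075,-.115,.02]]
# scene: far is -x world? camera at x=1.3 : image up = -x, right=+y
gs=z([(90,135),(690,178),(676,458),(30,413)],(270,170),7)
gt=z([(688,428),(57,462),(44,107),(658,72)],(270,170),7)
for L,uv,c in ((gl,gs,S),(gl,gt,T)): print(np.round(back(c,uv,.02),3).tolist())
g=fit([(S,gl,gs),(T,gl,gt)],[.4,0,0],'gauge')
fit([(S,gl,gs)],[.4,0,0],'g S');fit([(T,gl,gt)],[.4,0,0],'g T')
a=np.radians(40)
cl=[[s*np.cos(a)-.052*np.sin(a),0,.055+s*np.sin(a)+.052*np.cos(a)] for s in (.02,.06,.10)]
cs=z([(139,284),(215,231),(291,176)],(395,150),6)
ct=z([(528,114),(433,142),(339,164)],(150,190),7)
c=fit([(S,cl,cs),(T,cl,ct)],[.4,.35,1.2],'chute')
fit([(S,cl,cs)],[.4,.35,1.2],'c S');fit([(T,cl,ct)],[.4,.35,1.2],'c T')
pickle.dump((g,c),open('gc.pkl','wb'))
hsv=cv2.cvtColor(T['color'],cv2.COLOR_RGB2HSV); hs=cv2.cvtColor(S['color'],cv2.COLOR_RGB2HSV)
# trays: outer top rim at z=.022
for n,lo,hi,ax in (('green',(45,120,50),(75,255,255),0),('red',(0,190,90),(5,255,255),0)):
  for nm,cc,hh in (('S',S,hs),('T',T,hsv)):
    m=cv2.inRange(hh,lo,hi)
    nl,lab,st,ce=cv2.connectedComponentsWithStats(m); i=1+np.argmax(st[1:,4])
    pts=np.argwhere(lab==i)[:,::-1].astype(float); w=back(cc,pts,.012)[:,:2]
    r=cv2.minAreaRect((w*1000).astype(np.float32)); print(n,nm,np.round(r[0],1),np.round(r[1],1),round(r[2],1), st[i])
for l,zz in (('record_clamp',.055),('counterweight',.034),('screw_jar',.062),('cartridge_case',.026),('torch',.03),('screwdriver',.02)):
    d=bot.look_for(S,l)
    if d: x,y,w_,h_=d[0]['rect']; print(l,np.round(back(S,[(x+w_/2,y+h_/2)],zz/2),3))
E
python3 fit.py
```

```text
[[0.49, -0.079, 0.02], [0.471, 0.178, 0.02], [0.618, 0.188, 0.02], [0.64, -0.067, 0.02]]
[[0.485, -0.084, 0.02], [0.467, 0.174, 0.02], [0.616, 0.185, 0.02], [0.635, -0.073, 0.02]]
gauge [0.5533 0.0376 0.0743] deg 4.26 res [-0.9 -0.8 -0.3 -0.9 -0.  -0.3 -1.3 -1.2 -0.4 -0.8 -1.  -0.3 -1.  -0.4
 -0.4 -0.4]
g S [0.5557 0.0398 0.0775] deg 4.44 res [-0.4 -0.1  0.3 -0.3  0.8  0.4 -0.7 -0.3]
g T [0.5519 0.0355 0.0724] deg 4.15 res [ 0.3 -0.2 -0.3  0.1 -0.3 -0.   0.3  0.1]
chute [0.5247 0.3269 2.0475] deg 117.31 res [ 0.  -0.4 -0.5 -0.7 -0.6 -0.8 -0.7  0.  -0.2 -0.8 -0.4 -0.7]
c S [0.5265 0.3276 2.015 ] deg 115.45 res [ 0.2 -0.  -0.1 -0.  -0.1  0.1]
c T [0.5236 0.3258 2.0696] deg 118.58 res [-0.4  0.3  0.3 -0.3  0.1  0. ]
green S [ 428.1 -291.3] [253.4 146.5] 89.3 [ 178  149   88   42 2493]
green T [ 423.8 -295.9] [251.9 129.2] 89.2 [398 230  89  48 455]
red S [ 614.6 -288.1] [143.9 256.5] 1.3 [ 152  191   98   48 3274]
red T [807.  756.5] [ 88.4 104.2] 53.4 [ 77 107  34  32 500]
record_clamp [[0.38  0.243 0.027]]
counterweight [[0.706 0.139 0.017]]
screw_jar [[0.744 0.002 0.031]]
cartridge_case [[0.763 0.244 0.013]]
torch [[ 0.772 -0.147  0.015]]
screwdriver [[0.832 0.084 0.01 ]]
```

```bash
cat > ov.py <<'E'
from h import *
import pickle
from fit import Rz,S,T
g,c=pickle.load(open('gc.pkl','rb')); a=np.radians(40)
def W(p,L): return np.array(L)@Rz(p[2]).T+[p[0],p[1],0]
def ch(s,y,n): return [s*np.cos(a)-n*np.sin(a),y,.055+s*np.sin(a)+n*np.cos(a)]
for nm,cam,(x0,y0,x1,y1) in (('ovs',S,(395,150,495,240)),('ovt',T,(150,190,250,260))):
    im=cv2.cvtColor(cam['color'],cv2.COLOR_RGB2BGR)[y0:y1,x0:x1]; s=7
    im=cv2.resize(im,None,fx=s,fy=s,interpolation=cv2.INTER_NEAREST)
    def line(L,col):
        p=((proj(cam,W(c,L))-[x0,y0]+.5)*s).astype(int); cv2.polylines(im,[p.reshape(-1,1,2)],False,col,1)
    line([ch(0,-.033,0),ch(.19,-.033,0),ch(.19,.033,0),ch(0,.033,0)],(255,255,255))
    for w in (-.033,.033): line([ch(0,w,.012),ch(.19,w,.012)],(255,255,0))
    for k in range(3):
        line([ch(.04*k,-.03,.05),ch(.04*k,.03,.05),ch(.04*k+.04,.03,.05),ch(.04*k+.04,-.03,.05),ch(.04*k,-.03,.05)],(0,0,255))
    line([ch(.12,-.03,0),ch(.12,-.03,.05)],(0,0,255));line([ch(.12,.03,0),ch(.12,.03,.05)],(0,0,255))
    cv2.imwrite(f'pics/{nm}.png',im)
E
python3 ov.py|grep -E 'chute|c S|c T'
```

```text
chute [0.5247 0.3269 2.0475] deg 117.31 res [ 0.  -0.4 -0.5 -0.7 -0.6 -0.8 -0.7  0.  -0.2 -0.8 -0.4 -0.7]
c S [0.5265 0.3276 2.015 ] deg 115.45 res [ 0.2 -0.  -0.1 -0.  -0.1  0.1]
c T [0.5236 0.3258 2.0696] deg 118.58 res [-0.4  0.3  0.3 -0.3  0.1  0. ]
```

View pics/ovs.png

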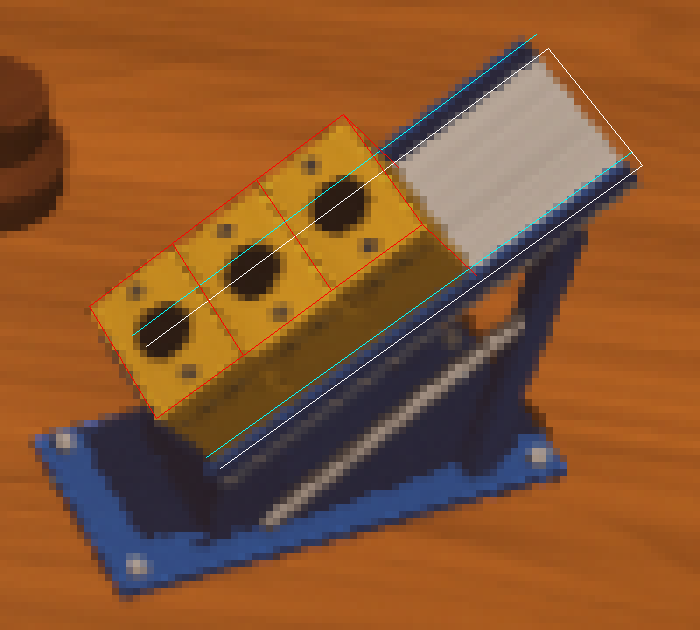

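View pics/ovt.png

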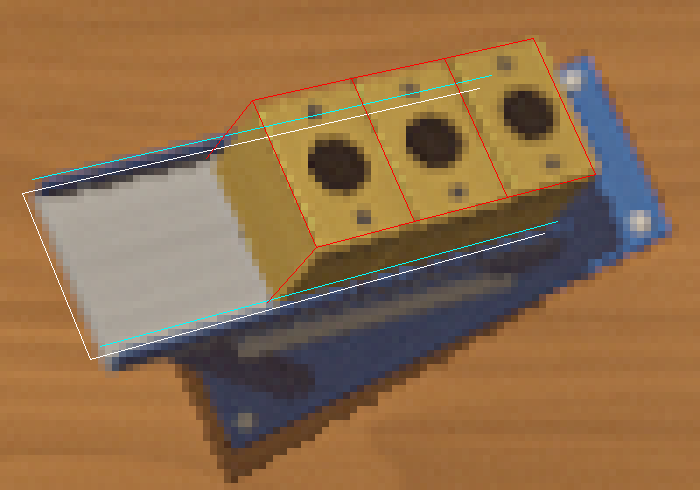

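```bash
cat > plan.py <<'E'
from h import *
import pickle
g,c=pickle.load(open('gc.pkl','rb')); a=np.radians(40)
def Rz(a): return np.array([[np.cos(a),-np.sin(a),0],[np.sin(a),np.cos(a),0],[0,0,1]])
def chp(s,y,n): return Rz(c[2])@[s*np.cos(a)-n*np.sin(a),y,.055+s*np.sin(a)+n*np.cos(a)]+[c[0],c[1],0]
def ga(x,y,z): return Rz(g[2])@[x,y,z+.02]+[g[0],g[1],0]
def ori(zt,yt):
    zt=np.array(zt,float);zt/=np.linalg.norm(zt);yt=np.array(yt,float);yt-=zt*(yt@zt);yt/=np.linalg.norm(yt)
    return np.c_[np.cross(yt,zt),yt,zt]
def d(deg): return [np.cos(np.radians(deg)),np.sin(np.radians(deg)),0]
nw=Rz(c[2])@[-np.sin(a),0,np.cos(a)]
gd=np.degrees(g[2]); cd=np.degrees(c[2])-90
R_ch=ori(-nw,d(cd)); R_gy=ori([0,0,-1],d(gd+90)); R_gx=ori([0,0,-1],d(gd))
def cur():
    o=bot.get_obs(); return np.array(o['ee_pos']),Ro.from_euler('xyz',o['tcp_rot'],degrees=True).as_matrix(),o
def go(pt=None,R=None):
    p,Rc,o=cur(); print('t',round(float(o['time']),2),'pos',np.round(p*1000,1),'rpy',np.round(o['tcp_rot'],1),'q',np.round(o['q'],0),'F',np.round(o['wrist_force'],1),'open',round(float(o['opening'])*1000,1))
    if R is not None:
        rv=Ro.from_matrix(Rc.T@R).as_rotvec(); n=int(np.ceil(np.linalg.norm(rv)/.148)); print('ROT total',rv.round(3),'n',n,'each',(rv/max(n,1)).round(4)); Rc=R
    if pt is not None:
        w=(np.array(pt)-p)*1000; print('target',np.round(np.array(pt)*1000,1),'SHIFT tool (after rot)',(Rc.T@w).round(1),'world',w.round(1))
E
python3 - <<'E'
from plan import *
go(chp(.02,0,.12),R_ch); print(chp(.02,0,.036),nw,R_ch)
E
```

```text
t 2.2 pos [147.1 530.  250.3] rpy [-180.    -0.   164.5] q [74.  5. 10. 95.  0. 90.] F [-0.9 -0.1  0.9] open 85.3
ROT total [-0.287  0.658  0.789] n 8 each [-0.0359  0.0822  0.0986]
target [553.  272.  159.8] SHIFT tool (after rot) [-376.5  242.3 -197.7] world [ 405.9 -258.   -90.5]
[0.52827071 0.3199301  0.09543335] [ 0.29494351 -0.57112541  0.76604444] [[-3.51499990e-01  8.88513411e-01 -2.94943512e-01]
 [ 6.80640761e-01  4.58850649e-01  5.71125412e-01]
 [ 6.42787610e-01  1.59439568e-17 -7.66044443e-01]]
```

servo_tool:
  motion:
    - [[-30.7,-9.3,0,0,0,0],[-30.7,-9.3,0,0,0,0],[-30.7,-9.3,0,0,0,0],[-30.7,-9.3,0,0,0,0],[-30.7,-9.3,0,0,0,0]]
  gripper: 85
  newtons: 40

```text
time: 2.7
ee_pos: [0.2835, 0.4433, 0.2504]
tcp_rot: [180.0, 0.0, 164.5]
wrist_force: [0.4, 0.1, -0.3]
opening: 0.0852
```

servo_tool:
  motion:
    - [[-30.7,-9.3,0,0,0,0],[-30.7,-9.3,0,0,0,0],[-30.7,-9.3,0,0,0,0],[-30.7,-9.3,0,0,0,0],[-30.7,-9.3,0,0,0,0]]

```text
time: 3.2
ee_pos: [0.4191, 0.3574, 0.2504]
tcp_rot: [180.0, 0.0, 164.5]
wrist_force: [0.1, 0.3, -0.3]
opening: 0.0848
```

servo_tool:
  motion:
    - [[-30.7,-9.3,0,0,0,0],[-30.7,-9.3,0,0,0,0],[-30.7,-9.3,0,0,0,0],[-30.7,-9.3,0,0,0,0],[-30.7,-9.3,0,0,0,0]]

```text
time: 3.7
ee_pos: [0.5546, 0.2715, 0.2503]
tcp_rot: [180.0, 0.0, 164.5]
wrist_force: [-0.1, 0.9, -0.6]
opening: 0.0849
```

servo_tool:
  motion:
    - [[0,0,0,-0.0359,0.0822,0.0986],[0,0,0,-0.0359,0.0822,0.0986],[0,0,0,-0.0359,0.0822,0.0986],[0,0,0,-0.0359,0.0822,0.0986]]

```text
time: 4.1
ee_pos: [0.5539, 0.2724, 0.2503]
tcp_rot: [175.5, -20.1, 142.2]
wrist_force: [0.8, 0.0, -0.1]
opening: 0.0849
```

servo_tool:
  motion:
    - [[0,0,0,-0.0359,0.0822,0.0986],[0,0,0,-0.0359,0.0822,0.0986],[0,0,0,-0.0359,0.0822,0.0986],[0,0,0,-0.0359,0.0822,0.0986],[0,0,0,0,0,0]]

```text
time: 4.6
ee_pos: [0.5538, 0.271, 0.2487]
tcp_rot: [-179.8, -40.1, 116.9]
wrist_force: [-0.9, -0.4, 0.6]
opening: 0.0848
```

```bash
python3 - <<'E'
from plan import *
go(chp(.02,0,.09),R_ch)
E
```

```text
t 4.6 pos [553.8 271.  248.7] rpy [-179.8  -40.1  116.9] q [ 11.  22.  23. 104.  38.  69.] F [-0.9 -0.4  0.6] open 84.8
ROT total [-0.    -0.002 -0.005] n 1 each [-0.0002 -0.0018 -0.0049]
target [544.2 289.1 136.8] SHIFT tool (after rot) [-56.2  -0.2  98.9] world [  -9.6   18.1 -111.9]
```

servo_tool:
  motion:
    - [[-18.7,0,33,0,0,-0.005],[-18.7,0,33,0,0,0],[-18.7,0,33,0,0,0],[0,0,0,0,0,0],[0,0,0,0,0,0]]

```text
time: 5.1
ee_pos: [0.544, 0.2911, 0.1394]
tcp_rot: [179.7, -39.9, 117.9]
wrist_force: [0.7, -0.3, 0.6]
opening: 0.0848
```

```bash
cat > pic.py <<'E'
import sys
from h import *
def two(n,bs,bt,s=5):
    for nm,b in (('scene',bs),('top',bt)):
        if b is None: continue
        x0,y0,x1,y1=b; im=cv2.cvtColor(bot.camera(nm)['color'],cv2.COLOR_RGB2BGR)[y0:y1,x0:x1]
        k=min(s,800/(x1-x0),600/(y1-y0)); cv2.imwrite(f'pics/{n}_{nm}.png',cv2.resize(im,None,fx=k,fy=k,interpolation=cv2.INTER_CUBIC))
E
python3 - <<'E'
from plan import *
from pic import two
go(chp(.02,0,.036),R_ch)
two('p1',(385,110,505,240),(140,150,270,260))
E
```

```text
t 5.1 pos [544.  291.1 139.4] rpy [179.7 -39.9 117.9] q [13. 21. 10. 91. 38. 71.] F [ 0.7 -0.3  0.6] open 84.8
ROT total [-0.001  0.001  0.007] n 1 each [-0.001   0.001   0.0072]
target [528.3 319.9  95.4] SHIFT tool (after rot) [-3.2 -0.8 54.8] world [-15.8  28.8 -44. ]
```

View pics/p1_scene.png

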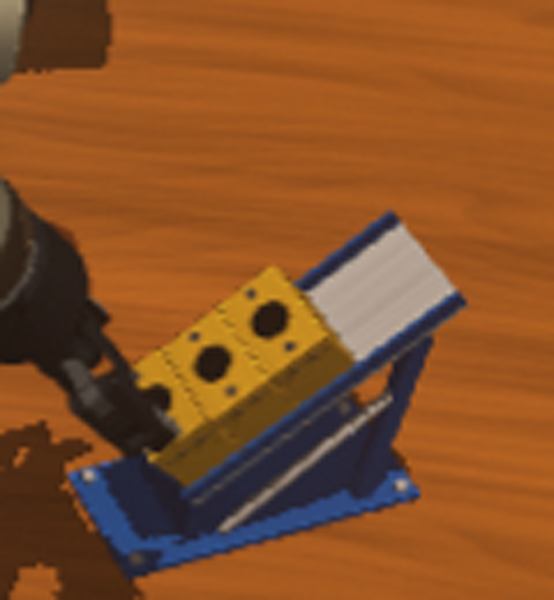

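View pics/p1_top.png

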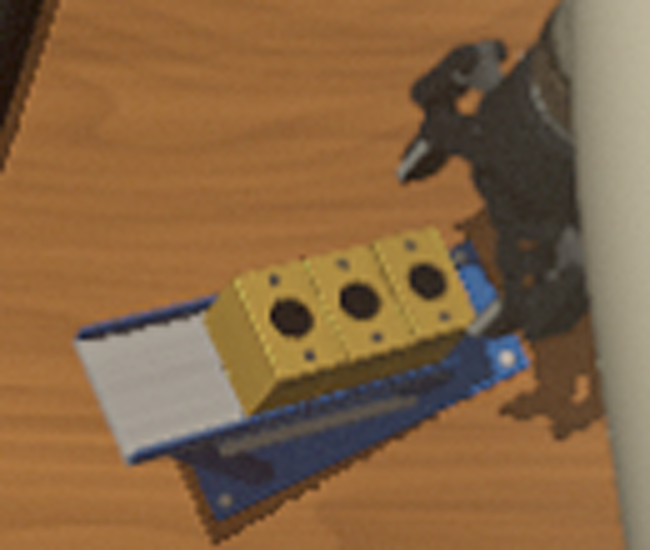

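```bash
python3 - <<'E'
from plan import *
p,R,o=cur()
for nm,(x0,y0),k in (('scene',(385,110),600/130),('top',(140,150),5)):
    c_=bot.camera(nm)
    L=np.array([[0,0,0],[0,.0425,.006],[0,-.0425,.006],[0,.0425,.019],[0,-.0425,.019]])
    print(nm,((proj(c_,L@R.T+p)-[x0,y0]+.5)*k).round(0).tolist())
    print('block top center & axis n=.076',((proj(c_,[chp(.02,0,.05),chp(.02,0,.076),chp(.02,.0425,.076),chp(.02,-.0425,.076)])-[x0,y0]+.5)*k).round(0).tolist())
E
```

```text
scene [[126.0, 373.0], [165.0, 431.0], [99.0, 326.0], [176.0, 439.0], [110.0, 335.0]]
block top center & axis n=.076 [[155.0, 402.0], [133.0, 386.0], [102.0, 334.0], [167.0, 440.0]]
top [[448.0, 246.0], [410.0, 181.0], [477.0, 323.0], [401.0, 192.0], [466.0, 333.0]]
block top center & axis n=.076 [[422.0, 283.0], [442.0, 262.0], [475.0, 333.0], [410.0, 192.0]]
```

servo_tool:
  motion:
    - [[-1,-0.3,18,0,0,0.007],[-1,-0.3,18,0,0,0],[-1.2,-0.2,18.8,0,0,0],[0,0,0,0,0,0],[0,0,0,0,0,0]]

```text
time: 5.8
ee_pos: [0.5289, 0.3195, 0.0956]
tcp_rot: [180.0, -40.0, 117.3]
wrist_force: [0.1, -0.3, 0.4]
opening: 0.085
```

```bash
python3 - <<'E'
from plan import *
from pic import two
go(chp(.02,0,.036),R_ch)
two('p2',(385,110,505,240),(140,150,270,260))
E
```

```text
t 5.8 pos [528.9 319.5  95.6] rpy [180.  -40.  117.3] q [15. 20.  4. 83. 39. 75.] F [ 0.1 -0.3  0.4] open 85.0
ROT total [ 0.001  0.    -0.001] n 1 each [ 0.0008  0.0003 -0.0008]
target [528.3 319.9  95.4] SHIFT tool (after rot) [ 0.4 -0.4  0.6] world [-0.6  0.5 -0.2]
```

View pics/p2_scene.png

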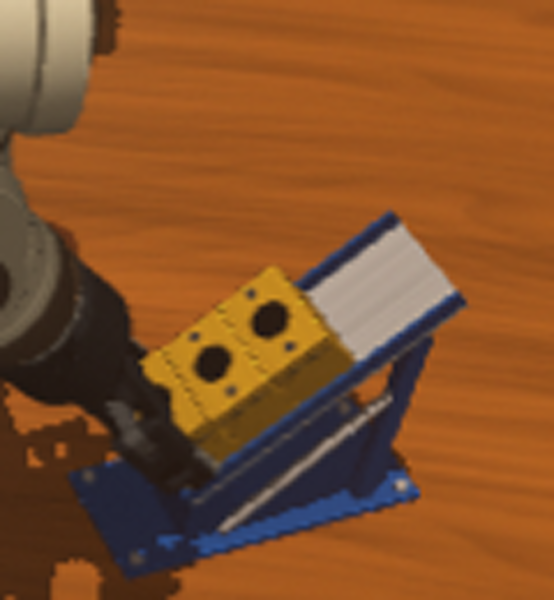

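View pics/p2_top.png

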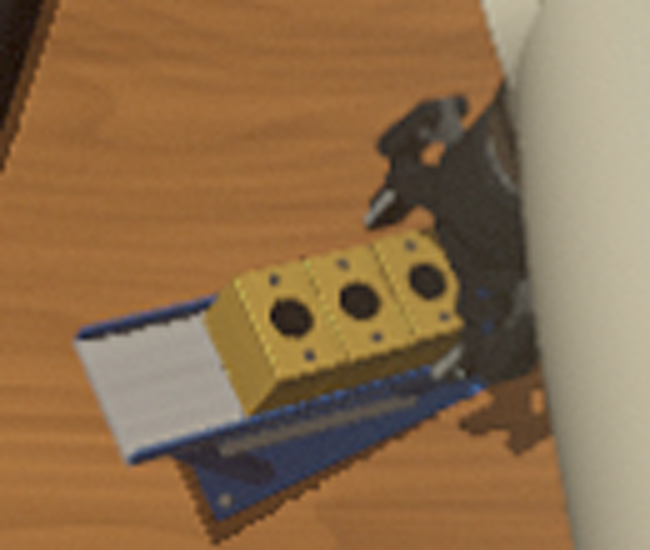

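```bash
python3 - <<'E'
from plan import *
p,R,o=cur()
for nm,(x0,y0),k in (('scene',(385,110),600/130),('top',(140,150),5)):
    c_=bot.camera(nm)
    L=np.array([[0,0,0],[0,.0425,.003],[0,-.0425,.003]])
    print(nm,((proj(c_,L@R.T+p)-[x0,y0]+.5)*k).round(0).tolist())
    P=[chp(.02,y,n) for n in (.05,.033) for y in (0,.03,-.03,.0425,-.0425)]
    print(((proj(c_,P)-[x0,y0]+.5)*k).round(0).tolist())
E
```

```text
scene [[165.0, 412.0], [200.0, 467.0], [136.0, 363.0]]
[[155.0, 402.0], [132.0, 366.0], [178.0, 440.0], [123.0, 351.0], [188.0, 456.0], [168.0, 413.0], [146.0, 377.0], [191.0, 450.0], [137.0, 362.0], [201.0, 466.0]]
top [[413.0, 292.0], [380.0, 226.0], [442.0, 364.0]]
[[422.0, 283.0], [444.0, 333.0], [400.0, 234.0], [454.0, 353.0], [391.0, 214.0], [409.0, 297.0], [431.0, 346.0], [387.0, 249.0], [441.0, 366.0], [378.0, 229.0]]
```

servo_tool:
  motion:
    - [[0,0,0,0,0,0],[0,0,0,0,0,0],[0,0,0,0,0,0]]
  gripper: 63
  newtons: 20

```text
time: 6.3
ee_pos: [0.5286, 0.3195, 0.0945]
tcp_rot: [-179.9, -40.0, 117.2]
wrist_force: [0.6, -0.6, 0.1]
opening: 0.0628
```

servo_tool:
  motion:
    - [[0,0,0,0,0,0],[0,0,0,0,0,0],[0,0,0,0,0,0]]

```text
time: 6.6
ee_pos: [0.5284, 0.3196, 0.0943]
tcp_rot: [-179.9, -40.0, 117.2]
wrist_force: [-0.0, 0.2, 0.4]
opening: 0.0629
```

servo_tool:
  motion:
    - [[0,0,0,0,0,0],[0,0,0,0,0,0],[0,0,0,0,0,0],[0,0,0,0,0,0],[0,0,0,0,0,0]]
  gripper: 55

```text
time: 7.1
ee_pos: [0.5285, 0.3196, 0.0944]
tcp_rot: [-179.9, -40.0, 117.2]
wrist_force: [0.6, -1.1, 1.2]
opening: 0.0598
```

servo_tool:
  motion:
    - [[0,0,0,0,0,0],[0,0,0,0,0,0],[0,0,-5,0,0,0],[0,0,-10,0,0,0],[0,0,-10,0,0,0]]
  gripper: 50
  newtons: 60

```text
time: 7.6
ee_pos: [0.5348, 0.3056, 0.1125]
tcp_rot: [-179.7, -40.1, 117.1]
wrist_force: [-0.0, 3.7, -5.5]
opening: 0.0591
```

servo_tool:
  motion:
    - [[0,0,-12,0,0,0],[0,0,-12,0,0,0],[0,0,-12,0,0,0],[0,0,-12,0,0,0],[0,0,-12,0,0,0]]

```text
time: 8.1
ee_pos: [0.554, 0.2703, 0.1603]
tcp_rot: [-179.9, -40.0, 117.2]
wrist_force: [0.5, 0.9, -4.3]
opening: 0.0592
```

```bash
python3 - <<'E'
from plan import *
from pic import two
go(ga(0,.09,.10),R_gy)
two('p3',(385,110,505,240),(140,150,270,260))
E
```

```text
t 8.1 pos [554.  270.3 160.3] rpy [-179.9  -40.   117.2] q [11. 22. 13. 95. 38. 69.] F [ 0.5  0.9 -4.3] open 59.2
ROT total [ 0.407 -0.616 -1.12 ] n 10 each [ 0.0407 -0.0616 -0.112 ]
target [546.6 127.3 120. ] SHIFT tool (after rot) [  17.9 -142.1   40.3] world [  -7.3 -143.   -40.3]
```

View pics/p3_scene.png

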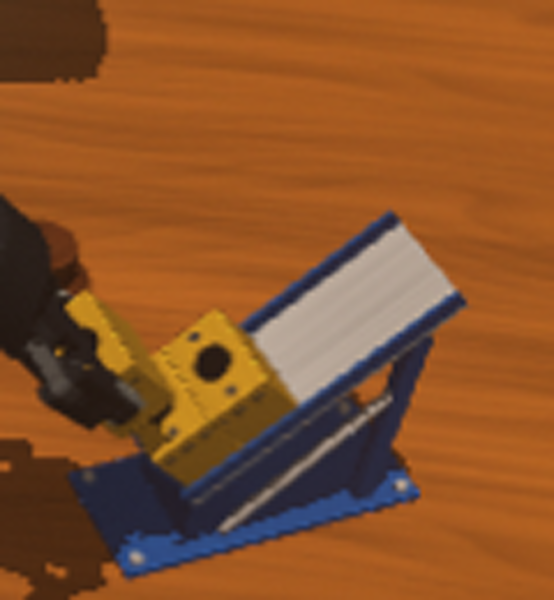

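servo_tool:
  motion:
    - [[0,0,-20,0,0,0],[0,0,-20,0,0,0],[0,0,-20,0,0,0],[0,0,0,0.0407,-0.0616,-0.112],[0,0,0,0.0407,-0.0616,-0.112]]

```text
time: 8.7
ee_pos: [0.5718, 0.2359, 0.2053]
tcp_rot: [175.5, -32.3, 132.9]
wrist_force: [-0.1, -0.1, -5.1]
opening: 0.0595
```

servo_tool:
  motion:
    - [[0,0,0,0.0407,-0.0616,-0.112],[0,0,0,0.0407,-0.0616,-0.112],[0,0,0,0.0407,-0.0616,-0.112],[0,0,0,0.0407,-0.0616,-0.112]]

```text
time: 9.1
ee_pos: [0.5713, 0.237, 0.2051]
tcp_rot: [174.0, -15.6, 159.5]
wrist_force: [0.2, -0.1, -4.7]
opening: 0.059
```

servo_tool:
  motion:
    - [[0,0,0,0.0407,-0.0616,-0.112],[0,0,0,0.0407,-0.0616,-0.112],[0,0,0,0.0407,-0.0616,-0.112],[0,0,0,0.0407,-0.0616,-0.112],[0,0,0,0,0,0]]

```text
time: 9.6
ee_pos: [0.57, 0.2379, 0.206]
tcp_rot: [180.0, 0.1, -175.5]
wrist_force: [0.5, -0.3, -4.1]
opening: 0.0592
```

```bash
python3 - <<'E'
from plan import *
go(ga(0,.09,.06),R_gy)
E
```

```text
t 9.6 pos [570.  237.9 206. ] rpy [ 1.800e+02  1.000e-01 -1.755e+02] q [23. 14. 15. 91. -0. 18.] F [ 0.5 -0.3 -4.1] open 59.2
ROT total [0.    0.001 0.004] n 1 each [0.0002 0.0011 0.0038]
target [546.6 127.3  80. ] SHIFT tool (after rot) [  31.6 -108.5  126. ] world [ -23.4 -110.6 -126. ]
```

servo_tool:
  motion:
    - [[10.5,-36.2,14,0,0,0.004],[10.5,-36.2,14,0,0,0],[10.6,-36.1,14,0,0,0],[0,0,28,0,0,0],[0,0,28,0,0,0]]

```text
time: 10.1
ee_pos: [0.5474, 0.1251, 0.107]
tcp_rot: [179.9, -0.1, -176.3]
wrist_force: [1.1, 0.4, -4.5]
opening: 0.0589
```

servo_tool:
  motion:
    - [[0,0,28,0,0,0],[0,0,6,0,0,0],[0,0,6,0,0,0],[0,0,0,0,0,0],[0,0,0,0,0,0]]

```text
time: 10.6
ee_pos: [0.5481, 0.1265, 0.0688]
tcp_rot: [180.0, 0.1, -176.0]
wrist_force: [0.2, 0.2, -4.1]
opening: 0.059
```

```bash
python3 - <<'E'
from plan import *
from pic import two
go(ga(0,.09,.037),R_gy)
two('p4',(260,120,400,250),(260,140,400,250))
E
```

```text
t 10.6 pos [548.1 126.5  68.8] rpy [ 1.80e+02  1.00e-01 -1.76e+02] q [13.  7. -8. 75.  0.  9.] F [ 0.2  0.2 -4.1] open 59.0
ROT total [ 0.     0.001 -0.004] n 1 each [ 0.0004  0.0011 -0.0045]
target [546.6 127.3  57. ] SHIFT tool (after rot) [ 1.4  0.9 11.8] world [ -1.5   0.8 -11.8]
```

View pics/p4_scene.png

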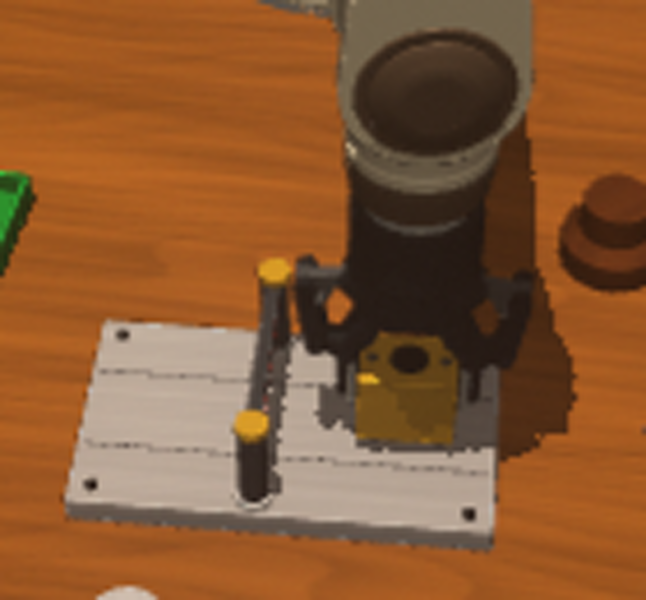

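View pics/p4_top.png

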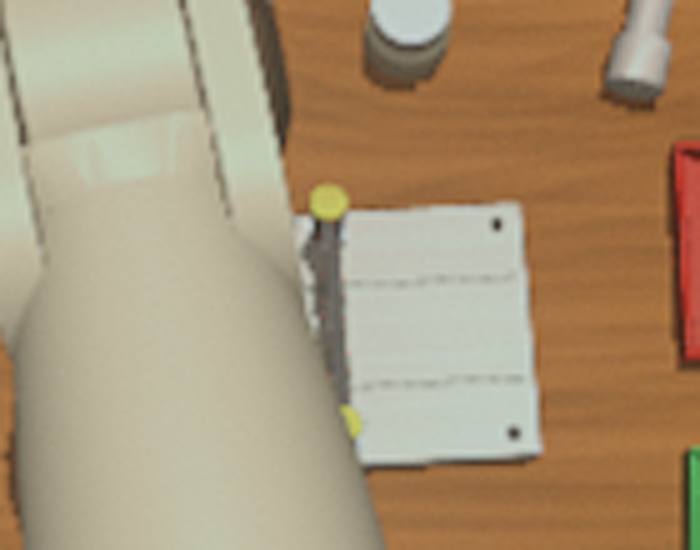

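servo_tool:
  motion:
    - [[1.4,0.9,2,0,0,-0.004],[0,0,2,0,0,0],[0,0,2,0,0,0],[0,0,2,0,0,0],[0,0,1,0,0,0]]

```text
time: 11.2
ee_pos: [0.5458, 0.127, 0.0581]
tcp_rot: [-180.0, -0.0, -175.7]
wrist_force: [-0.0, 0.8, -4.3]
opening: 0.0592
```

servo_tool:
  motion:
    - [[0,0,1,0,0,0],[0,0,0,0,0,0],[0,0,0,0,0,0]]

```text
time: 11.5
ee_pos: [0.546, 0.127, 0.0575]
tcp_rot: [-180.0, -0.0, -175.7]
wrist_force: [-0.2, 0.3, -4.7]
opening: 0.0589
```

servo_tool:
  motion:
    - [[0,0,1,0,0,0],[0,0,0,0,0,0],[0,0,0,0,0,0]]

```text
time: 11.8
ee_pos: [0.5462, 0.127, 0.0571]
tcp_rot: [-180.0, 0.0, -175.7]
wrist_force: [-1.7, -0.9, 2.4]
opening: 0.0592
```

servo_tool:
  motion:
    - [[0,0,1,0,0,0],[0,0,0,0,0,0],[0,0,0,0,0,0]]

```text
time: 12.1
ee_pos: [0.5462, 0.127, 0.057]
tcp_rot: [-180.0, 0.1, -175.7]
wrist_force: [-5.1, -2.5, 10.6]
opening: 0.0595
```

servo_tool:
  motion:
    - [[0,0,-1.2,0,0,0],[0,0,0,0,0,0],[0,0,0,0,0,0],[0,0,0,0,0,0],[0,0,0,0,0,0]]
  gripper: 80

```text
time: 12.6
ee_pos: [0.5459, 0.127, 0.0565]
tcp_rot: [-180.0, -0.0, -175.7]
wrist_force: [-0.2, 0.4, 0.7]
opening: 0.0801
```

servo_tool:
  motion:
    - [[0,0,-5,0,0,0],[0,0,-10,0,0,0],[0,0,-25,0,0,0],[0,0,-25,0,0,0],[0,0,-20,0,0,0]]

```text
time: 13.1
ee_pos: [0.5463, 0.1271, 0.1442]
tcp_rot: [-180.0, 0.1, -175.7]
wrist_force: [-0.3, -0.1, -0.4]
opening: 0.0797
```

```bash
python3 - <<'E'
from plan import *
from pic import two
go(ga(0,.150,.10),R_gx)
two('p5',(260,120,400,250),None)
E
```

```text
t 13.1 pos [546.3 127.1 144.2] rpy [-1.800e+02  1.000e-01 -1.757e+02] q [13.  6. -1. 83. -0.  9.] F [-0.3 -0.1 -0.4] open 79.7
ROT total [1.000e-03 1.000e-03 1.571e+00] n 11 each [1.000e-04 1.000e-04 1.428e-01]
target [542.2 187.1 120. ] SHIFT tool (after rot) [60.2  0.3 24.2] world [ -4.2  60.  -24.2]
```

View pics/p5_scene.png

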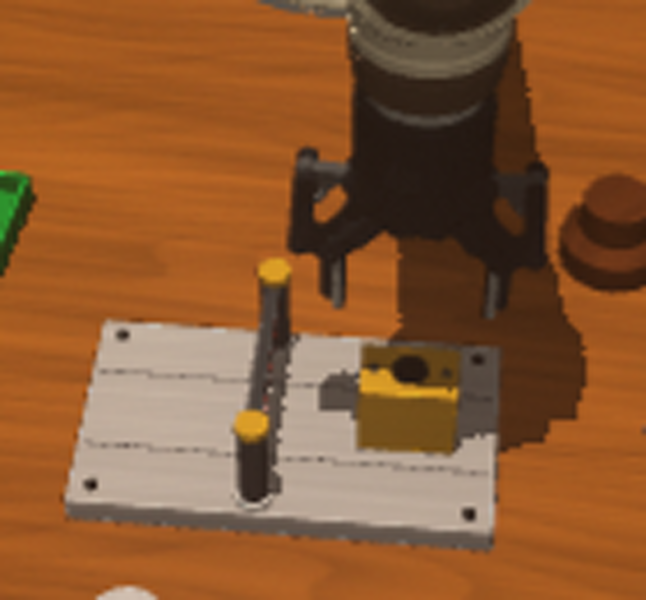

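servo_tool:
  motion:
    - [[0,0,0,0,0,0.1428],[0,0,0,0,0,0.1428],[0,0,0,0,0,0.1428],[0,0,0,0,0,0.1428],[0,0,0,0,0,0.1428]]
  gripper: 0
  newtons: 20

```text
time: 13.65
ee_pos: [0.5461, 0.1271, 0.1423]
tcp_rot: [180.0, 0.0, 143.0]
wrist_force: [-0.1, 0.2, -0.4]
opening: 0.0067
```

servo_tool:
  motion:
    - [[0,0,0,0,0,0.1428],[0,0,0,0,0,0.1428],[0,0,0,0,0,0.1428],[0,0,0,0,0,0.1428],[0,0,0,0,0,0.1428]]

```text
time: 14.15
ee_pos: [0.5461, 0.1271, 0.1423]
tcp_rot: [180.0, 0.0, 102.1]
wrist_force: [-0.8, 0.7, 0.5]
opening: -0.0002
```

servo_tool:
  motion:
    - [[30,0.1,0,0,0,0.1428],[30,0.1,0,0,0,0],[0,0,25,0,0,0],[0,0,25,0,0,0],[0,0,20,0,0,0]]

```text
time: 14.65
ee_pos: [0.5373, 0.1866, 0.0709]
tcp_rot: [-180.0, 0.0, 94.3]
wrist_force: [0.2, -0.2, -0.3]
opening: 0.0001
```

servo_tool:
  motion:
    - [[0,0,0,0,0,0],[0,0,0,0,0,0],[0,0,0,0,0,0]]

```text
time: 14.95
ee_pos: [0.5383, 0.1864, 0.0734]
tcp_rot: [179.9, -0.0, 94.2]
wrist_force: [-0.3, 0.4, 0.9]
opening: -0.0002
```

```bash
python3 - <<'E'
from plan import *
from pic import two
go(ga(0,.135,.051),R_gx)
two('p6',(260,120,400,250),None)
E
```

```text
t 14.95 pos [538.3 186.4  73.4] rpy [179.9  -0.   94.2] q [ 19.   8.  -6.  76.  -0. 105.] F [-0.3  0.4  0.9] open -0.2
ROT total [ 0.002 -0.    -0.   ] n 1 each [ 0.0018 -0.0003 -0.0002]
target [543.3 172.2  71. ] SHIFT tool (after rot) [-14.6   3.9   2.4] world [  5.  -14.3  -2.4]
```

View pics/p6_scene.png

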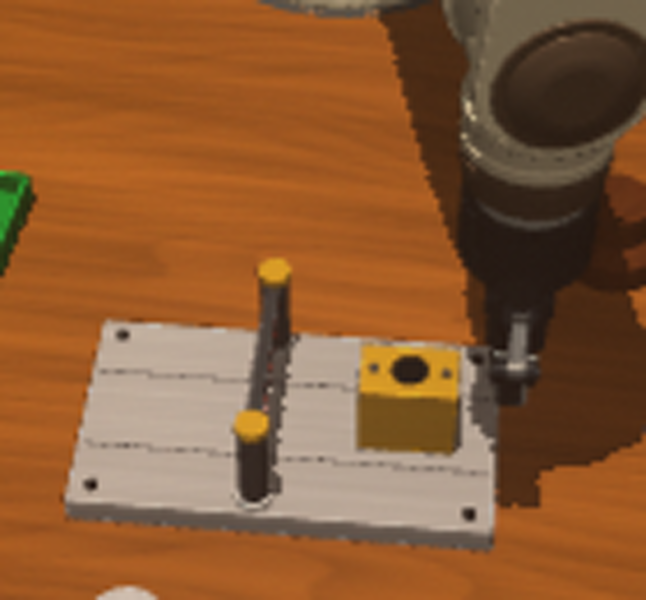

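servo_tool:
  motion:
    - [[-7.5,3.9,2.4,0,0,0],[-7,0,0,0,0,0],[-3,0,0,0,0,0],[-3,0,0,0,0,0],[-3,0,0,0,0,0]]

```text
time: 15.5
ee_pos: [0.5432, 0.163, 0.0694]
tcp_rot: [-180.0, -0.0, 94.2]
wrist_force: [0.3, 2.1, 0.4]
opening: 0.0002
```

servo_tool:
  motion:
    - [[-3,0,0,0,0,0],[-3,0,0,0,0,0],[-3,0,0,0,0,0],[-3,0,0,0,0,0],[-3,0,0,0,0,0]]

```text
time: 16.0
ee_pos: [0.5443, 0.148, 0.0694]
tcp_rot: [-180.0, 0.0, 94.3]
wrist_force: [-0.7, 1.9, 1.1]
opening: -0.0001
```

servo_tool:
  motion:
    - [[-3,0,0,0,0,0],[-3,0,0,0,0,0],[-3,0,0,0,0,0],[-3,0,0,0,0,0],[-3,0,0,0,0,0]]

```text
time: 16.5
ee_pos: [0.5454, 0.1329, 0.0692]
tcp_rot: [-180.0, 0.0, 94.3]
wrist_force: [-0.1, 3.2, 1.7]
opening: 0.0
```

servo_tool:
  motion:
    - [[0,0,0,0,0,0],[0,0,0,0,0,0]]

```text
time: 16.7
ee_pos: [0.5452, 0.1328, 0.069]
tcp_rot: [-180.0, 0.1, 94.2]
wrist_force: [0.7, 0.1, -0.4]
opening: 0.0002
```

```bash
python3 - <<'E'
from plan import *
from pic import two
go(ga(0,.08,.051),R_gx)
two('p7',(260,120,400,250),None)
E
```

```text
t 16.7 pos [545.2 132.8  69. ] rpy [-1.80e+02  1.00e-01  9.42e+01] q [14.  7. -8. 75. -0. 99.] F [ 0.7  0.1 -0.4] open 0.2
ROT total [-0.001  0.001 -0.   ] n 1 each [-0.0008  0.001  -0.0004]
target [547.4 117.3  71. ] SHIFT tool (after rot) [-15.6   1.   -2. ] world [  2.2 -15.5   2. ]
```

View pics/p7_scene.png

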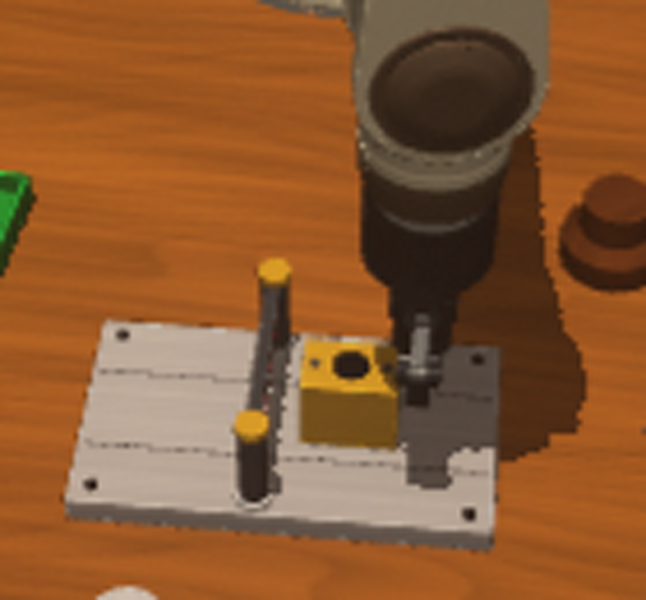

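servo_tool:
  motion:
    - [[-3,0,-1,0,0,0],[-3,0,-1,0,0,0],[-3,0,0,0,0,0],[-3,0,0,0,0,0],[-2,0,0,0,0,0]]

```text
time: 17.25
ee_pos: [0.5464, 0.119, 0.0713]
tcp_rot: [-180.0, 0.0, 94.2]
wrist_force: [-0.3, 2.3, 0.5]
opening: -0.0
```

servo_tool:
  motion:
    - [[-1,0,0,0,0,0],[-1,0,0,0,0,0],[-1,0,0,0,0,0],[-1,0,0,0,0,0],[0,0,0,0,0,0]]

```text
time: 17.75
ee_pos: [0.5467, 0.1151, 0.0713]
tcp_rot: [-180.0, 0.0, 94.2]
wrist_force: [0.1, 1.5, 1.0]
opening: 0.0
```

servo_tool:
  motion:
    - [[-1,0,0,0,0,0],[-1,0,0,0,0,0],[-1,0,0,0,0,0],[0,0,0,0,0,0]]

```text
time: 18.15
ee_pos: [0.5468, 0.1143, 0.0714]
tcp_rot: [-180.0, -0.2, 94.3]
wrist_force: [-0.9, 12.8, 0.1]
opening: 0.0003
```

servo_tool:
  motion:
    - [[0,0,0,0,0,0],[0,0,0,0,0,0],[0,0,0,0,0,0]]

```text
time: 18.45
ee_pos: [0.5468, 0.1143, 0.0714]
tcp_rot: [-180.0, -0.2, 94.4]
wrist_force: [-0.6, 12.8, 1.2]
opening: -0.0002
```

```bash
python3 - <<'E'
from plan import *
from pic import two
go(ga(0,.08,.051),R_gx)
two('p8',(260,120,400,250),None)
E
```

```text
t 18.45 pos [546.8 114.3  71.4] rpy [-180.    -0.2   94.4] q [12.  6. -8. 75.  0. 97.] F [-0.6 12.8  1.2] open -0.2
ROT total [-0.    -0.004  0.002] n 1 each [-0.0002 -0.0039  0.0017]
target [547.4 117.3  71. ] SHIFT tool (after rot) [3.  0.8 0.4] world [ 0.6  3.  -0.4]
```

View pics/p8_scene.png

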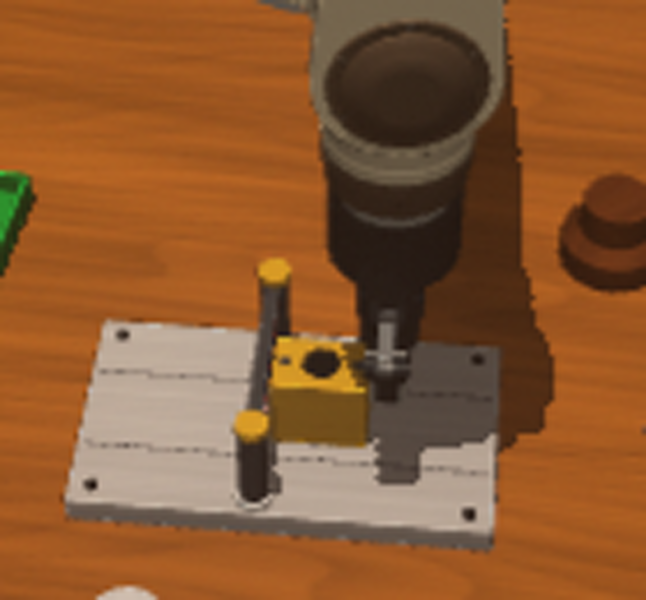

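```bash
python3 - <<'E'
from plan import *
go(ga(0,.042,.035),R_gx)
E
```

```text
t 18.5 pos [546.8 114.3  71.4] rpy [-180.    -0.2   94.4] q [12.  6. -8. 75.  0. 97.] F [-1.2 13.2 -0.5] open -0.0
ROT total [-0.    -0.004  0.002] n 1 each [-0.0003 -0.0038  0.0017]
target [550.2  79.4  55. ] SHIFT tool (after rot) [-35.    0.8  16.4] world [  3.4 -34.9 -16.4]
```

servo_tool:
  motion:
    - [[3,0,0,0,0,0],[4,0,0,0,0,0],[0,0,-25,0,0,0],[0,0,-25,0,0,0],[0,0,-20,0,0,0]]

```text
time: 19.0
ee_pos: [0.5465, 0.119, 0.1425]
tcp_rot: [180.0, 0.1, 94.2]
wrist_force: [1.0, 0.9, 0.0]
opening: 0.0001
```

servo_tool:
  motion:
    - [[-20,0.4,0,0,0,0],[-20,0.4,0,0,0,0],[0,0,0,0,0,0],[0,0,0,0,0,0],[0,0,0,0,0,0]]
  gripper: 66

```text
time: 19.5
ee_pos: [0.5501, 0.0798, 0.1411]
tcp_rot: [-180.0, 0.0, 94.3]
wrist_force: [0.2, 0.5, 0.6]
opening: 0.0658
```

servo_tool:
  motion:
    - [[0,0,0,0,0,0]]

```text
time: 19.6
ee_pos: [0.5501, 0.08, 0.1411]
tcp_rot: [-180.0, 0.0, 94.3]
wrist_force: [-0.2, 0.3, 0.2]
opening: 0.0659
```

Descend 86 mm, then close gently and look.

servo_tool:
  motion:
    - [[0,0,20,0,0,0],[0,0,20,0,0,0],[0,0,20,0,0,0],[0,0,16,0,0,0],[0,0,10,0,0,0]]

```text
time: 20.1
ee_pos: [0.5495, 0.0798, 0.0538]
tcp_rot: [-179.9, 0.0, 94.3]
wrist_force: [0.2, -0.4, 0.1]
opening: 0.0656
```

servo_tool:
  motion:
    - [[0,0,0,0,0,0],[0,0,0,0,0,0],[0,0,0,0,0,0],[0,0,0,0,0,0],[0,0,0,0,0,0]]
  gripper: 30
  newtons: 20

```text
time: 20.6
ee_pos: [0.5504, 0.0796, 0.0557]
tcp_rot: [180.0, -0.0, 94.3]
wrist_force: [0.7, 2.7, -1.9]
opening: 0.0398
```

servo_tool:
  motion:
    - [[0,0,0,0,0,0],[0,0,0,0,0,0]]
  newtons: 60

```text
time: 20.8
ee_pos: [0.5504, 0.0796, 0.0558]
tcp_rot: [180.0, -0.0, 94.3]
wrist_force: [-0.6, 2.7, 1.1]
opening: 0.0397
```

```bash
python3 - <<'E'
from plan import *
from pic import two
go(ga(0,.07,.10),R_gx)
two('p9',(260,120,400,250),None)
E
```

```text
t 20.8 pos [550.4  79.6  55.8] rpy [180.   -0.   94.3] q [  8.   7. -10.  74.   0.  94.] F [-0.6  2.7  1.1] open 39.7
ROT total [ 0.001 -0.     0.   ] n 1 each [ 0.0006 -0.0001  0.0001]
target [548.1 107.4 120. ] SHIFT tool (after rot) [ 27.9  -0.3 -64.2] world [-2.3 27.8 64.2]
```

View pics/p9_scene.png

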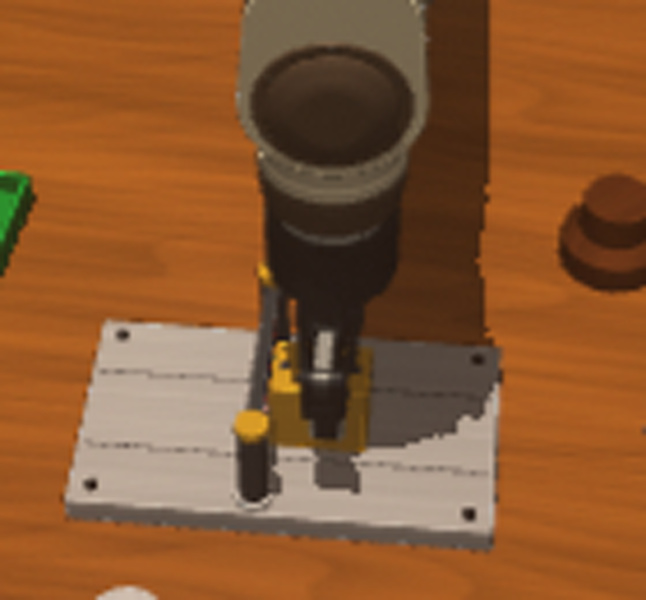

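servo_tool:
  motion:
    - [[6,0,0,0,0,0],[10,0,0,0,0,0],[10,0,-10,0,0,0],[0,0,-40,0,0,0],[0,0,-40,0,0,0]]

```text
time: 21.35
ee_pos: [0.5469, 0.1065, 0.1452]
tcp_rot: [-179.8, 0.0, 94.3]
wrist_force: [1.5, 0.6, -4.0]
opening: 0.0392
```

servo_tool:
  motion:
    - [[0,0,-44,0,0,0],[0,0,0,0,0,0]]

```text
time: 21.55
ee_pos: [0.5499, 0.1068, 0.1958]
tcp_rot: [179.5, -0.1, 94.3]
wrist_force: [0.0, 0.7, -3.9]
opening: 0.0392
```

```bash
cat > tray.py <<'E'
from plan import *
def trays(show=True):
    out={}
    for nm in ('scene','top'):
        cc=bot.camera(nm); hh=cv2.cvtColor(cc['color'],cv2.COLOR_RGB2HSV)
        for n in ('green','red'):
            if n=='green': m=cv2.inRange(hh,(45,110,40),(80,255,255))
            else: m=cv2.inRange(hh,(0,200,60),(4,255,255))|cv2.inRange(hh,(174,200,60),(180,255,255))
            box=(130,120,290,260) if nm=='scene' else (360,140,500,300)
            M=np.zeros_like(m); M[box[1]:box[3],box[0]:box[2]]=m[box[1]:box[3],box[0]:box[2]]
            nl,lab,st,ce=cv2.connectedComponentsWithStats(M)
            if nl<2: continue
            i=1+np.argmax(st[1:,4]); pts=np.argwhere(lab==i)[:,::-1].astype(float)
            # fit: model box outer hull projected vs observed hull via IoU-like extents
            hull=cv2.convexHull(pts.astype(np.float32))[:,0]
            from scipy.optimize import minimize
            def model(p):
                L=np.array([[x,y,z] for z in (0,.022) for x in (-.065,.065) for y in (-.125,.125)])@Rz(p[2]).T+[p[0],p[1],0]
                return cv2.convexHull(proj(cc,L).astype(np.float32))[:,0]
            ang=np.linspace(0,2*np.pi,48,endpoint=False); U=np.c_[np.cos(ang),np.sin(ang)]
            f=lambda p: np.abs((model(p)@U.T).max(0)-(hull@U.T).max(0)-.5*0).sum()
            x0=[.426 if n=='green' else .615,-.29,0]
            r=minimize(f,x0,method='Nelder-Mead',options=dict(initial_simplex=np.array([x0]*4)+np.vstack([np.zeros(3),np.diag([.01,.01,.03])]),maxiter=400))
            out[n,nm]=r.x; print(n,nm,'area',st[i,4],np.round(r.x[:2]*1000,1),np.degrees(r.x[2]).round(1),'cost',round(r.fun/48,2))
    return out
if __name__=='__main__':
    go(); trays()
E
python3 tray.py
```

```text
t 21.55 pos [549.9 106.8 195.8] rpy [ 1.795e+02 -1.000e-01  9.430e+01] q [11.  5.  4. 89.  0. 97.] F [ 0.   0.7 -3.9] open 39.2
green scene area 2497 [ 423.8 -290.2] -1.7 cost 1.25
red scene area 3272 [ 612.2 -289. ] -0.0 cost 1.25
green top area 3080 [ 422.9 -295.3] 0.1 cost 1.27
red top area 29 [ 662.2 -353.4] 57.7 cost 31.91
```

```bash
python3 - <<'E'
from plan import *
go([.612,-.209,.19],R_gx)
E
```

```text
t 21.65 pos [548.4 106.2 189.8] rpy [180.   -0.   94.3] q [11.  5.  4. 88.  0. 97.] F [-0.1  0.6 -5.7] open 39.3
ROT total [ 0.001 -0.     0.001] n 1 each [ 0.0006 -0.0001  0.0007]
target [ 612. -209.  190.] SHIFT tool (after rot) [-3.191e+02  4.000e+01 -2.000e-01] world [ 6.360e+01 -3.152e+02  2.000e-01]
```

servo_tool:
  motion:
    - [[-31.9,4,0,0,0,0],[-31.9,4,0,0,0,0],[-31.9,4,0,0,0,0],[-31.9,4,0,0,0,0],[-31.9,4,0,0,0,0]]

```text
time: 22.15
ee_pos: [0.5792, -0.0529, 0.1867]
tcp_rot: [-179.8, -0.0, 94.3]
wrist_force: [-0.1, 0.9, -4.7]
opening: 0.0395
```

servo_tool:
  motion:
    - [[-31.9,4,0,0,0,0],[-31.9,4,0,0,0,0],[-31.9,4,0,0,0,0],[-31.9,4,0,0,0,0],[-31.9,4,0,0,0,0]]

```text
time: 22.65
ee_pos: [0.6112, -0.2103, 0.1866]
tcp_rot: [-179.8, -0.1, 94.3]
wrist_force: [-0.1, -0.0, -4.2]
opening: 0.0395
```

servo_tool:
  motion:
    - [[0,0,30,0,0,0],[0,0,30,0,0,0],[0,0,30,0,0,0],[0,0,25,0,0,0],[0,0,10,0,0,0]]

```text
time: 23.15
ee_pos: [0.6092, -0.2085, 0.0588]
tcp_rot: [-179.6, -0.2, 94.3]
wrist_force: [-0.8, 0.6, -5.9]
opening: 0.0388
```

servo_tool:
  motion:
    - [[0,0,0,0,0,0],[0,0,0,0,0,0]]

```text
time: 23.35
ee_pos: [0.6119, -0.2096, 0.0648]
tcp_rot: [-180.0, 0.0, 94.3]
wrist_force: [-0.2, -0.5, -3.4]
opening: 0.0393
```

```bash
python3 - <<'E'
from plan import *
from pic import two
go([.612,-.209,.0425],R_gx)
two('p10',(140,100,300,260),(360,130,500,300))
E
```

```text
t 23.35 pos [ 611.9 -209.6   64.8] rpy [-180.     0.    94.3] q [-19.  19.   5.  77.  -0.  67.] F [-0.2 -0.5 -3.4] open 39.3
ROT total [-0.  0.  0.] n 1 each [-0.0003  0.0002  0.0002]
target [ 612.  -209.    42.5] SHIFT tool (after rot) [ 0.6  0.1 22.3] world [  0.1   0.6 -22.3]
```

View pics/p10_scene.png

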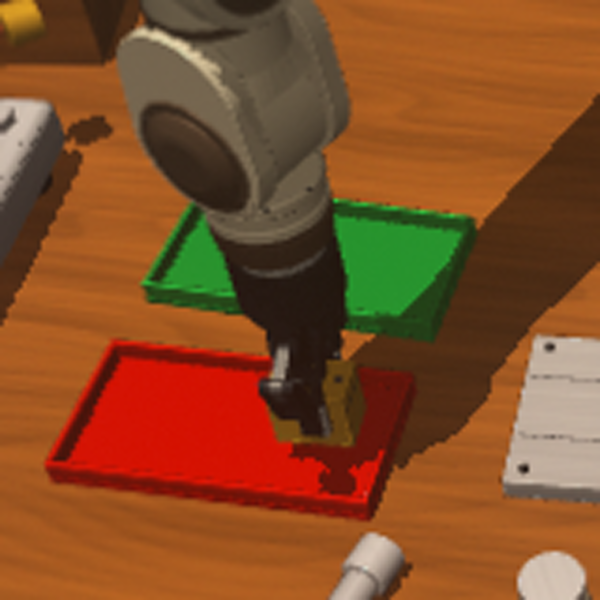

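servo_tool:
  motion:
    - [[0,0,8,0,0,0],[0,0,6,0,0,0],[0,0,5,0,0,0],[0,0,3,0,0,0],[0,0,0,0,0,0]]

```text
time: 23.95
ee_pos: [0.6114, -0.2097, 0.0416]
tcp_rot: [-179.9, -0.0, 94.3]
wrist_force: [0.3, 0.5, -5.5]
opening: 0.0391
```

servo_tool:
  motion:
    - [[0,0,0.5,0,0,0],[0,0,0,0,0,0],[0,0,0,0,0,0]]

```text
time: 24.25
ee_pos: [0.6119, -0.2099, 0.0421]
tcp_rot: [180.0, 0.0, 94.3]
wrist_force: [-0.2, -0.2, -3.9]
opening: 0.0393
```

servo_tool:
  motion:
    - [[0,0,0,0,0,0],[0,0,0,0,0,0],[0,0,0,0,0,0],[0,0,0,0,0,0]]
  gripper: 60

```text
time: 24.65
ee_pos: [0.612, -0.2099, 0.0423]
tcp_rot: [180.0, 0.0, 94.3]
wrist_force: [0.1, 0.1, -0.6]
opening: 0.0601
```

servo_tool:
  motion:
    - [[0,0,-10,0,0,0],[0,0,-30,0,0,0],[0,0,-40,0,0,0],[0,0,-40,0,0,0],[0,0,-40,0,0,0]]
  gripper: 80

```text
time: 25.15
ee_pos: [0.6116, -0.2097, 0.2045]
tcp_rot: [180.0, 0.0, 94.3]
wrist_force: [0.8, 0.8, 0.1]
opening: 0.0801
```

```bash
python3 - <<'E'
from plan import *
from pic import two
two('p11',(140,100,300,260),(140,180,260,270))
go(chp(.02,0,.13)+[0,0,.03],R_ch)
go([.554,.27,.24])
E
```

```text
t 25.25 pos [ 613.4 -210.3  209.5] rpy [179.5   0.2  94.3] q [-19.  18.  20.  92.  -0.  67.] F [ 0.5  0.1 -0.4] open 79.7
ROT total [ 0.148  0.694 -0.383] n 6 each [ 0.0247  0.1157 -0.0639]
target [556.  266.2 197.4] SHIFT tool (after rot) [336.8 167.6 298.4] world [-57.4 476.6 -12.1]
t 25.25 pos [ 613.4 -210.3  209.5] rpy [179.5   0.2  94.3] q [-19.  18.  20.  92.  -0.  67.] F [ 0.5  0.1 -0.4] open 79.7
target [554. 270. 240.] SHIFT tool (after rot) [483.3 -23.4 -32.7] world [-59.4 480.3  30.5]
```

View pics/p11_scene.png

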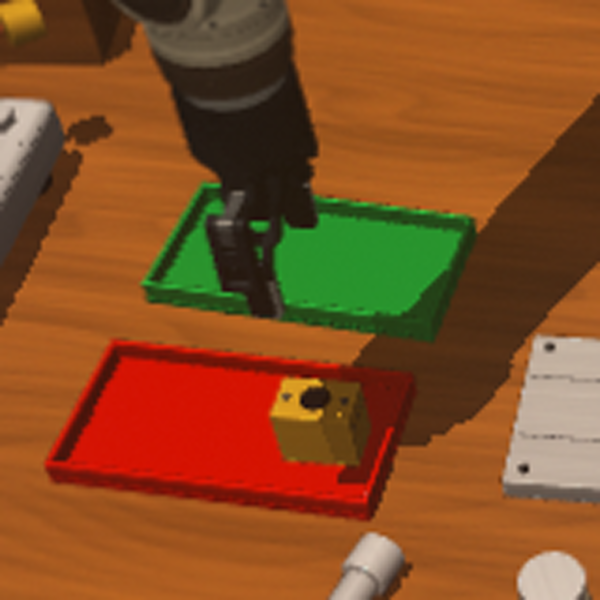

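View pics/p11_top.png

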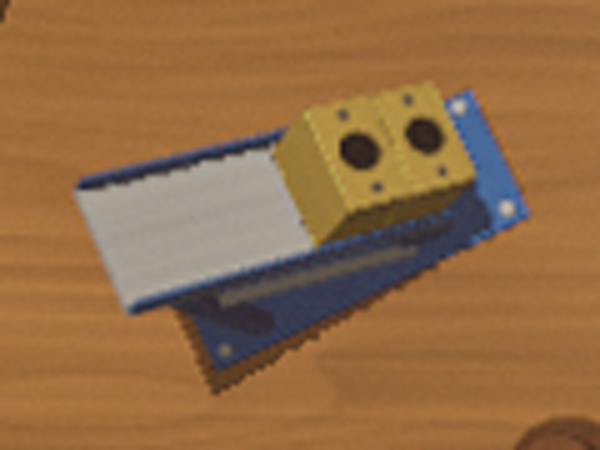

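servo_tool:
  motion:
    - [[40.3,-1.9,-2.7,0,0,0],[40.3,-1.9,-2.7,0,0,0],[40.3,-1.9,-2.7,0,0,0],[40.3,-1.9,-2.7,0,0,0],[40.3,-1.9,-2.7,0,0,0]]

```text
time: 25.75
ee_pos: [0.5869, -0.0081, 0.2159]
tcp_rot: [180.0, 0.0, 94.2]
wrist_force: [0.8, -1.0, -0.2]
opening: 0.0796
```

servo_tool:
  motion:
    - [[40.3,-1.9,-2.7,0,0,0],[40.3,-1.9,-2.7,0,0,0],[40.3,-1.9,-2.7,0,0,0],[40.3,-1.9,-2.7,0,0,0],[40.3,-1.9,-2.7,0,0,0]]
  gripper: 85

```text
time: 26.25
ee_pos: [0.5625, 0.1923, 0.2294]
tcp_rot: [180.0, 0.0, 94.3]
wrist_force: [-0.2, 0.3, 0.6]
opening: 0.0849
```

servo_tool:
  motion:
    - [[40.3,-1.9,-2.7,0,0,0],[40.3,-1.9,-2.7,0,0,0],[0,0,0,0.0247,0.1157,-0.0639],[0,0,0,0.0247,0.1157,-0.0639],[0,0,0,0.0247,0.1157,-0.0639]]

```text
time: 26.75
ee_pos: [0.5529, 0.2719, 0.2355]
tcp_rot: [-177.8, -20.4, 105.2]
wrist_force: [0.9, 1.1, -0.6]
opening: 0.0848
```

servo_tool:
  motion:
    - [[0,0,0,0.0247,0.1157,-0.0639],[0,0,0,0.0247,0.1157,-0.0639],[0,0,0,0.0247,0.1157,-0.0639],[0,0,0,0,0,0],[0,0,0,0,0,0]]

```text
time: 27.25
ee_pos: [0.5536, 0.2704, 0.2336]
tcp_rot: [-179.3, -40.2, 116.7]
wrist_force: [-0.5, -0.0, 0.7]
opening: 0.0848
```

```bash
python3 - <<'E'
from plan import *
go(chp(.02,0,.09),R_ch)
E
```

```text
t 27.25 pos [553.6 270.4 233.6] rpy [-179.3  -40.2  116.7] q [ 11.  22.  22. 103.  38.  69.] F [-0.5 -0.   0.7] open 84.8
ROT total [-0.006 -0.004 -0.008] n 1 each [-0.0055 -0.0041 -0.0078]
target [544.2 289.1 136.8] SHIFT tool (after rot) [-46.2   0.2  87.6] world [ -9.4  18.7 -96.8]
```

servo_tool:
  motion:
    - [[-15.4,0,29.2,-0.005,-0.004,-0.008],[-15.4,0,29.2,0,0,0],[-15.4,0,29.2,0,0,0],[0,0,0,0,0,0],[0,0,0,0,0,0]]

```text
time: 27.75
ee_pos: [0.5429, 0.2904, 0.1393]
tcp_rot: [179.8, -40.1, 117.7]
wrist_force: [0.8, -0.4, 0.8]
opening: 0.0852
```

```bash
python3 - <<'E'
from plan import *
go(chp(.02,0,.036),R_ch)
E
```

```text
t 27.75 pos [542.9 290.4 139.3] rpy [179.8 -40.1 117.7] q [13. 21. 10. 91. 38. 71.] F [ 0.8 -0.4  0.8] open 85.2
ROT total [-0.    -0.001  0.005] n 1 each [-0.0002 -0.0014  0.0046]
target [528.3 319.9  95.4] SHIFT tool (after rot) [-2.9  0.5 54.8] world [-14.7  29.6 -43.8]
```

servo_tool:
  motion:
    - [[-1,0.2,18,0,0,0.005],[-1,0.2,18,0,0,0],[-0.9,0.1,18.5,0,0,0],[0,0,0,0,0,0],[0,0,0,0,0,0]]

```text
time: 28.25
ee_pos: [0.5294, 0.3193, 0.0963]
tcp_rot: [179.9, -40.1, 117.3]
wrist_force: [0.3, -0.3, 0.5]
opening: 0.0852
```

servo_tool:
  motion:
    - [[0,0,0,0,0,0],[0,0,0,0,0,0],[0,0,0,0,0,0],[0,0,0,0,0,0]]
  gripper: 55
  newtons: 20

```text
time: 28.65
ee_pos: [0.5294, 0.3188, 0.0953]
tcp_rot: [179.9, -40.2, 117.3]
wrist_force: [0.2, -3.8, 6.8]
opening: 0.06
```

servo_tool:
  motion:
    - [[0,0,0,0,0,0],[0,0,0,0,0,0],[0,0,0,0,0,0]]

```text
time: 28.95
ee_pos: [0.5295, 0.3188, 0.0954]
tcp_rot: [179.9, -40.2, 117.3]
wrist_force: [0.7, -3.7, 7.1]
opening: 0.0598
```

```bash
python3 - <<'E'
from plan import *
go(chp(.02,0,.036),R_ch)
E
```

```text
t 28.95 pos [529.5 318.8  95.4] rpy [179.9 -40.2 117.3] q [15. 20.  4. 83. 39. 75.] F [ 0.7 -3.7  7.1] open 59.8
ROT total [ 0.002 -0.003 -0.001] n 1 each [ 0.0016 -0.0027 -0.0006]
target [528.3 319.9  95.4] SHIFT tool (after rot) [ 1.2 -0.5  0.9] world [-1.2  1.1  0.1]
```

servo_tool:
  motion:
    - [[0,0,0,0,0,0],[0,0,0,0,0,0],[0,0,-5,0,0,0],[0,0,-10,0,0,0],[0,0,-10,0,0,0]]
  gripper: 50
  newtons: 60

```text
time: 29.45
ee_pos: [0.5354, 0.3051, 0.113]
tcp_rot: [-179.8, -40.2, 117.2]
wrist_force: [-3.2, 5.1, -3.3]
opening: 0.0594
```

servo_tool:
  motion:
    - [[0,0,-12,0,0,0],[0,0,-12,0,0,0],[0,0,-12,0,0,0],[0,0,-12,0,0,0],[0,0,-12,0,0,0]]

```text
time: 29.95
ee_pos: [0.5541, 0.2697, 0.1594]
tcp_rot: [-179.9, -40.2, 117.2]
wrist_force: [-0.4, -0.6, -3.9]
opening: 0.0588
```

servo_tool:
  motion:
    - [[0,0,-20,0,0,0],[0,0,-20,0,0,0],[0,0,-20,0,0,0],[0,0,0,0,0,0],[0,0,0,0,0,0]]

```text
time: 30.45
ee_pos: [0.572, 0.2358, 0.2046]
tcp_rot: [-179.9, -40.2, 117.2]
wrist_force: [-0.5, 0.0, -4.4]
opening: 0.059
```

```bash
python3 - <<'E'
from plan import *
from pic import two
go(ga(0,.09,.07),R_gy)
two('p12',(385,110,505,240),None)
E
```

```text
t 30.45 pos [572.  235.8 204.6] rpy [-179.9  -40.2  117.2] q [  7.  25.  21. 103.  37.  65.] F [-0.5  0.  -4.4] open 59.0
ROT total [ 0.408 -0.618 -1.12 ] n 10 each [ 0.0408 -0.0618 -0.112 ]
target [546.6 127.3  90. ] SHIFT tool (after rot) [  33.3 -106.3  114.6] world [ -25.4 -108.5 -114.6]
```

View pics/p12_scene.png

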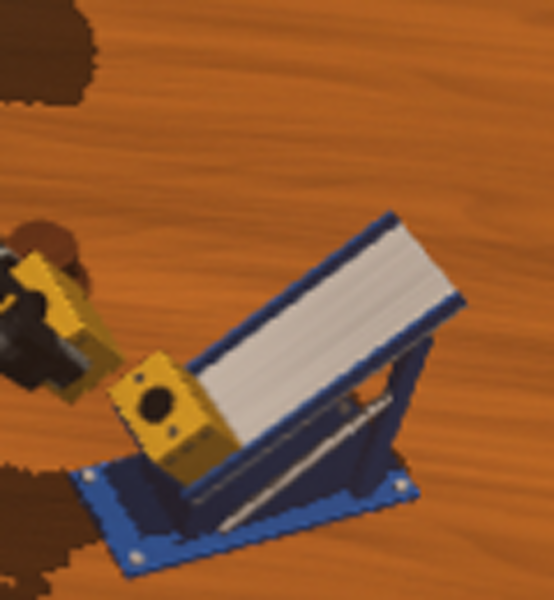

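servo_tool:
  motion:
    - [[0,0,0,0.0408,-0.0618,-0.112],[0,0,0,0.0408,-0.0618,-0.112],[0,0,0,0.0408,-0.0618,-0.112],[0,0,0,0.0408,-0.0618,-0.112],[0,0,0,0.0408,-0.0618,-0.112]]

```text
time: 31.0
ee_pos: [0.5712, 0.2367, 0.2037]
tcp_rot: [173.6, -19.9, 153.3]
wrist_force: [0.0, 0.0, -3.9]
opening: 0.059
```

servo_tool:
  motion:
    - [[0,0,0,0.0408,-0.0618,-0.112],[0,0,0,0.0408,-0.0618,-0.112],[0,0,0,0.0408,-0.0618,-0.112],[0,0,0,0.0408,-0.0618,-0.112],[0,0,0,0.0408,-0.0618,-0.112]]

```text
time: 31.5
ee_pos: [0.5708, 0.2369, 0.2037]
tcp_rot: [-180.0, 0.0, -175.4]
wrist_force: [-0.0, 0.1, -4.2]
opening: 0.0591
```

servo_tool:
  motion:
    - [[11.1,-35.4,14,0,0,0],[11.1,-35.4,14,0,0,0],[11.1,-35.5,14,0,0,0],[0,0,28,0,0,0],[0,0,28,0,0,0]]

```text
time: 32.0
ee_pos: [0.5455, 0.1273, 0.1055]
tcp_rot: [179.9, -0.0, -175.7]
wrist_force: [0.6, 0.7, -4.2]
opening: 0.0589
```

servo_tool:
  motion:
    - [[0,0,20,0,0,0],[0,0,10,0,0,0],[0,0,0,0,0,0],[0,0,0,0,0,0]]

```text
time: 32.4
ee_pos: [0.5464, 0.1281, 0.0773]
tcp_rot: [179.9, -0.0, -175.7]
wrist_force: [0.3, -0.4, -3.9]
opening: 0.0589
```

```bash
python3 - <<'E'
from plan import *
go(ga(0,.09,.037),R_gy)
E
```

```text
t 32.4 pos [546.4 128.1  77.3] rpy [ 179.9   -0.  -175.7] q [13.  7. -7. 76.  0.  9.] F [ 0.3 -0.4 -3.9] open 58.9
ROT total [ 0.001 -0.     0.001] n 1 each [ 0.001  -0.      0.0014]
target [546.6 127.3  57. ] SHIFT tool (after rot) [-0.2 -0.8 20.3] world [  0.2  -0.8 -20.3]
```

servo_tool:
  motion:
    - [[0,-0.8,8,0,0,0],[0,0,4,0,0,0],[0,0,2,0,0,0],[0,0,2,0,0,0],[0,0,0,0,0,0]]

```text
time: 32.9
ee_pos: [0.5463, 0.1269, 0.0605]
tcp_rot: [180.0, -0.0, -175.7]
wrist_force: [-0.1, -0.3, -4.1]
opening: 0.0593
```

servo_tool:
  motion:
    - [[0,0,1,0,0,0],[0,0,0,0,0,0],[0,0,0,0,0,0]]

```text
time: 33.2
ee_pos: [0.5464, 0.1269, 0.0597]
tcp_rot: [180.0, -0.0, -175.7]
wrist_force: [-1.2, 0.1, -3.8]
opening: 0.0592
```

servo_tool:
  motion:
    - [[0,0,1,0,0,0],[0,0,0,0,0,0],[0,0,0,0,0,0]]

```text
time: 33.5
ee_pos: [0.5463, 0.1269, 0.0586]
tcp_rot: [180.0, -0.0, -175.7]
wrist_force: [-0.6, 0.3, -4.5]
opening: 0.0591
```

servo_tool:
  motion:
    - [[0,0,1,0,0,0],[0,0,0,0,0,0],[0,0,0,0,0,0]]

```text
time: 33.8
ee_pos: [0.5465, 0.1269, 0.0585]
tcp_rot: [180.0, 0.0, -175.7]
wrist_force: [-3.2, -1.3, 6.0]
opening: 0.0591
```

servo_tool:
  motion:
    - [[0,0,-0.8,0,0,0],[0,0,0,0,0,0],[0,0,0,0,0,0],[0,0,0,0,0,0],[0,0,0,0,0,0]]
  gripper: 80

```text
time: 34.3
ee_pos: [0.5464, 0.1269, 0.0584]
tcp_rot: [180.0, -0.0, -175.7]
wrist_force: [-0.3, 0.3, 0.3]
opening: 0.0803
```

servo_tool:
  motion:
    - [[0,0,-5,0,0,0],[0,0,-10,0,0,0],[0,0,-25,0,0,0],[0,0,-25,0,0,0],[0,0,-20,0,0,0]]

```text
time: 34.8
ee_pos: [0.5467, 0.1269, 0.1459]
tcp_rot: [179.9, 0.1, -175.7]
wrist_force: [-0.1, 0.4, 0.1]
opening: 0.0797
```

servo_tool:
  motion:
    - [[0,0,0,0,0,0.1428],[0,0,0,0,0,0.1428],[0,0,0,0,0,0.1428],[0,0,0,0,0,0.1428],[0,0,0,0,0,0.1428]]
  gripper: 0
  newtons: 20

```text
time: 35.3
ee_pos: [0.5466, 0.1269, 0.1445]
tcp_rot: [179.9, -0.0, 143.1]
wrist_force: [0.8, -0.8, 0.0]
opening: 0.0067
```

servo_tool:
  motion:
    - [[0,0,0,0,0,0.1428],[0,0,0,0,0,0.1428],[0,0,0,0,0,0.1428],[0,0,0,0,0,0.1428],[0,0,0,0,0,0.1428]]

```text
time: 35.8
ee_pos: [0.5466, 0.1269, 0.1445]
tcp_rot: [180.0, -0.0, 102.2]
wrist_force: [-0.6, 0.6, 1.1]
opening: 0.0001
```

servo_tool:
  motion:
    - [[30,2,0,0,0,0.1428],[30,2,0,0,0,0],[0,0,25,0,0,0],[0,0,25,0,0,0],[0,0,20,0,0,0]]

```text
time: 36.3
ee_pos: [0.5415, 0.187, 0.0731]
tcp_rot: [-180.0, -0.0, 94.3]
wrist_force: [0.9, -0.9, 0.3]
opening: 0.0001
```

servo_tool:
  motion:
    - [[0,0,0,0,0,0],[0,0,0,0,0,0],[0,0,0,0,0,0]]

```text
time: 36.6
ee_pos: [0.5424, 0.1869, 0.0754]
tcp_rot: [179.9, -0.1, 94.3]
wrist_force: [-0.1, 0.3, -0.2]
opening: 0.0003
```

```bash
python3 - <<'E'
from plan import *
from pic import two
go(ga(0,.135,.051),R_gx)
two('p13',(260,120,400,250),None)
E
```

```text
t 36.6 pos [542.4 186.9  75.4] rpy [ 1.799e+02 -1.000e-01  9.430e+01] q [ 19.   8.  -6.  76.   0. 105.] F [-0.1  0.3 -0.2] open 0.3
ROT total [ 0.002 -0.001  0.001] n 1 each [ 0.0018 -0.0012  0.0008]
target [543.3 172.2  71. ] SHIFT tool (after rot) [-14.7  -0.2   4.4] world [  0.9 -14.7  -4.4]
```

View pics/p13_scene.png

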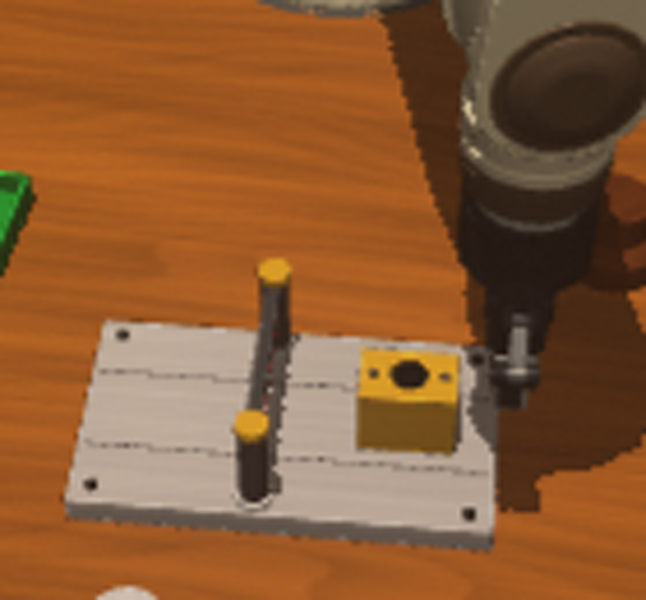

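servo_tool:
  motion:
    - [[-7.5,0,2,0,0,0],[-7,0,0,0,0,0],[-3,0,0,0,0,0],[-3,0,0,0,0,0],[-3,0,0,0,0,0]]

```text
time: 37.15
ee_pos: [0.5435, 0.1632, 0.0717]
tcp_rot: [-180.0, -0.1, 94.3]
wrist_force: [-0.8, 1.9, 0.4]
opening: -0.0001
```

servo_tool:
  motion:
    - [[-3,0,0,0,0,0],[-3,0,0,0,0,0],[-3,0,0,0,0,0],[-3,0,0,0,0,0],[-3,0,0,0,0,0]]

```text
time: 37.65
ee_pos: [0.5445, 0.1481, 0.0715]
tcp_rot: [-180.0, -0.0, 94.3]
wrist_force: [0.2, 2.1, 1.4]
opening: 0.0003
```

servo_tool:
  motion:
    - [[-3,0,0,0,0,0],[-3,0,0,0,0,0],[-3,0,0,0,0,0],[-3,0,0,0,0,0],[-3,0,0,0,0,0]]

```text
time: 38.15
ee_pos: [0.5456, 0.1331, 0.0714]
tcp_rot: [-180.0, -0.0, 94.3]
wrist_force: [-0.7, 2.5, 0.8]
opening: -0.0001
```

servo_tool:
  motion:
    - [[-3,0,0,0,0,0],[-3,0,0,0,0,0],[-3,0,0,0,0,0],[-3,0,0,0,0,0],[-2,0,0,0,0,0]]

```text
time: 38.65
ee_pos: [0.5466, 0.1191, 0.0714]
tcp_rot: [-180.0, -0.0, 94.3]
wrist_force: [-0.2, 3.4, 2.8]
opening: -0.0003
```

servo_tool:
  motion:
    - [[-1,0,0,0,0,0],[-1,0,0,0,0,0],[-1,0,0,0,0,0],[-1,0,0,0,0,0]]

```text
time: 39.05
ee_pos: [0.5469, 0.1154, 0.0714]
tcp_rot: [-180.0, -0.0, 94.3]
wrist_force: [-0.2, 2.5, 2.3]
opening: -0.0
```

servo_tool:
  motion:
    - [[-1,0,0,0,0,0],[-1,0,0,0,0,0],[-1,0,0,0,0,0],[0,0,0,0,0,0]]

```text
time: 39.45
ee_pos: [0.5472, 0.1122, 0.0714]
tcp_rot: [-180.0, -0.0, 94.3]
wrist_force: [-0.7, 1.3, 0.6]
opening: 0.0
```

servo_tool:
  motion:
    - [[-1,0,0,0,0,0],[-1,0,0,0,0,0],[-1,0,0,0,0,0],[-1,0,0,0,0,0]]

```text
time: 39.85
ee_pos: [0.5474, 0.1083, 0.0714]
tcp_rot: [-180.0, -0.0, 94.3]
wrist_force: [0.2, 1.8, 0.9]
opening: 0.0001
```

servo_tool:
  motion:
    - [[-2,0,0,0,0,0],[-3,0,0,0,0,0],[-3,0,0,0,0,0],[-3,0,0,0,0,0],[-3,0,0,0,0,0]]

```text
time: 40.35
ee_pos: [0.5485, 0.0941, 0.0714]
tcp_rot: [-180.0, -0.0, 94.3]
wrist_force: [0.0, 2.8, 1.1]
opening: 0.0001
```

servo_tool:
  motion:
    - [[-3,0,0,0,0,0],[-3,0,0,0,0,0],[-3,0,0,0,0,0],[-3,0,0,0,0,0],[-3,0,0,0,0,0]]

```text
time: 40.85
ee_pos: [0.5496, 0.0792, 0.0714]
tcp_rot: [-180.0, -0.0, 94.3]
wrist_force: [0.1, 1.7, 0.5]
opening: -0.0002
```

servo_tool:
  motion:
    - [[-3,0,0,0,0,0],[-3,0,0,0,0,0],[0,0,0,0,0,0],[0,0,0,0,0,0]]

```text
time: 41.25
ee_pos: [0.5501, 0.0732, 0.0713]
tcp_rot: [-180.0, -0.0, 94.3]
wrist_force: [0.1, -0.9, 0.1]
opening: 0.0001
```

```bash
python3 - <<'E'
from plan import *
from pic import two
go(ga(0,.026,.051),R_gx)
two('p14',(260,120,400,250),None)
E
```

```text
t 41.25 pos [550.1  73.2  71.3] rpy [-180.    -0.    94.3] q [ 8.  6. -9. 75.  0. 93.] F [ 0.1 -0.9  0.1] open 0.1
ROT total [-0.001 -0.     0.001] n 1 each [-0.0006 -0.0001  0.0006]
target [551.4  63.5  71. ] SHIFT tool (after rot) [-9.8  0.6  0.3] world [ 1.3 -9.7 -0.3]
```

View pics/p14_scene.png

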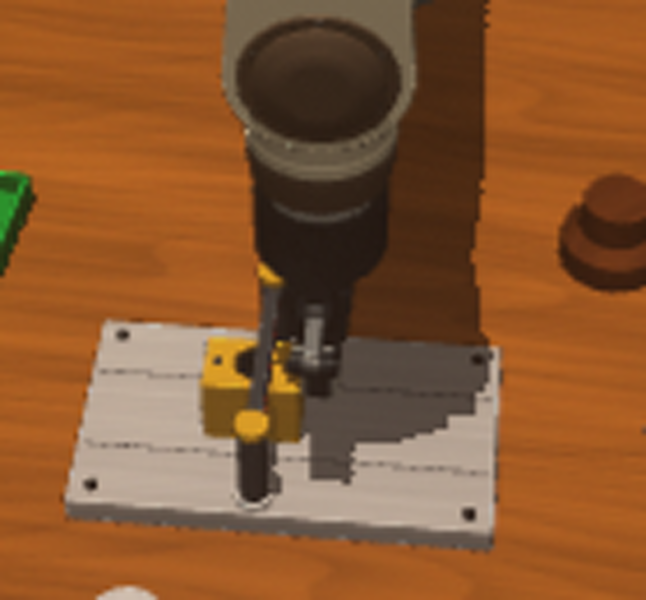

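servo_tool:
  motion:
    - [[-3,0,0,0,0,0],[-3,0,0,0,0,0],[-3,0,0,0,0,0],[0,0,0,0,0,0],[5,0,0,0,0,0]]

```text
time: 41.8
ee_pos: [0.5505, 0.069, 0.0714]
tcp_rot: [-180.0, -0.0, 94.3]
wrist_force: [-0.2, 0.3, 0.9]
opening: -0.0001
```

servo_tool:
  motion:
    - [[0,0,-20,0,0,0],[0,0,-30,0,0,0],[0,0,-30,0,0,0],[-20,0.2,0,0,0,0],[-20,0.2,0,0,0,0]]

```text
time: 42.3
ee_pos: [0.5544, 0.0298, 0.1527]
tcp_rot: [179.9, -0.0, 94.4]
wrist_force: [0.8, 0.3, -0.9]
opening: 0.0002
```

servo_tool:
  motion:
    - [[-21,0.2,0,0,0,0],[0,0,0,0,0,0],[0,0,0,0,0,0],[0,0,0,0,0,0],[0,0,0,0,0,0]]
  gripper: 66

```text
time: 42.8
ee_pos: [0.5556, 0.0095, 0.1514]
tcp_rot: [-180.0, -0.0, 94.4]
wrist_force: [-0.6, -0.2, -0.3]
opening: 0.066
```

```bash
python3 - <<'E'
from plan import *
from pic import two
go(ga(0,-.030,.033),R_gx)
two('p15',(260,120,400,250),None)
E
```

```text
t 42.8 pos [555.6   9.5 151.4] rpy [-180.    -0.    94.4] q [ 1.  5. -1. 84.  0. 87.] F [-0.6 -0.2 -0.3] open 66.0
ROT total [-0.    -0.001  0.002] n 1 each [-0.0005 -0.0007  0.0018]
target [555.5   7.6  53. ] SHIFT tool (after rot) [-1.8 -0.2 98.4] world [ -0.   -1.8 -98.4]
```

View pics/p15_scene.png

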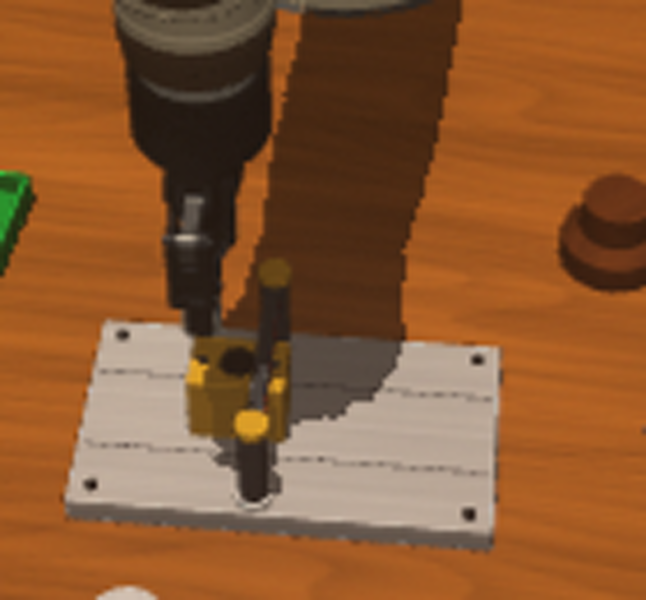

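servo_tool:
  motion:
    - [[-4,0,20,0,0,0],[0,0,24,0,0,0],[0,0,24,0,0,0],[0,0,20,0,0,0],[0,0,8,0,0,0]]

```text
time: 43.35
ee_pos: [0.5548, 0.0052, 0.0533]
tcp_rot: [-179.8, -0.0, 94.3]
wrist_force: [-0.8, 0.4, -0.8]
opening: 0.0658
```

servo_tool:
  motion:
    - [[0,0,0,0,0,0],[0,0,0,0,0,0],[0,0,0,0,0,0]]

```text
time: 43.65
ee_pos: [0.5566, 0.0048, 0.0567]
tcp_rot: [179.9, -0.0, 94.3]
wrist_force: [-0.2, 0.3, -0.1]
opening: 0.0662
```

servo_tool:
  motion:
    - [[0,0,0,0,0,0],[0,0,0,0,0,0],[0,0,0,0,0,0],[0,0,0,0,0,0],[0,0,0,0,0,0]]
  gripper: 30
  newtons: 20

```text
time: 44.15
ee_pos: [0.5561, 0.0047, 0.0561]
tcp_rot: [180.0, -0.0, 94.3]
wrist_force: [-1.8, 0.5, 5.7]
opening: 0.0402
```

```bash
python3 - <<'E'
from plan import *
from pic import two
go(ga(0,-.030,.033),R_gx)
two('p16',(260,120,400,250),None)
E
```

```text
t 44.15 pos [556.1   4.7  56.1] rpy [180.   -0.   94.3] q [  0.   7. -10.  74.   0.  86.] F [-1.8  0.5  5.7] open 40.2
ROT total [ 0.    -0.     0.001] n 1 each [ 0.0004 -0.0005  0.0009]
target [555.5   7.6  53. ] SHIFT tool (after rot) [ 3.  -0.3  3.1] world [-0.5  2.9 -3.1]
```

View pics/p16_scene.png

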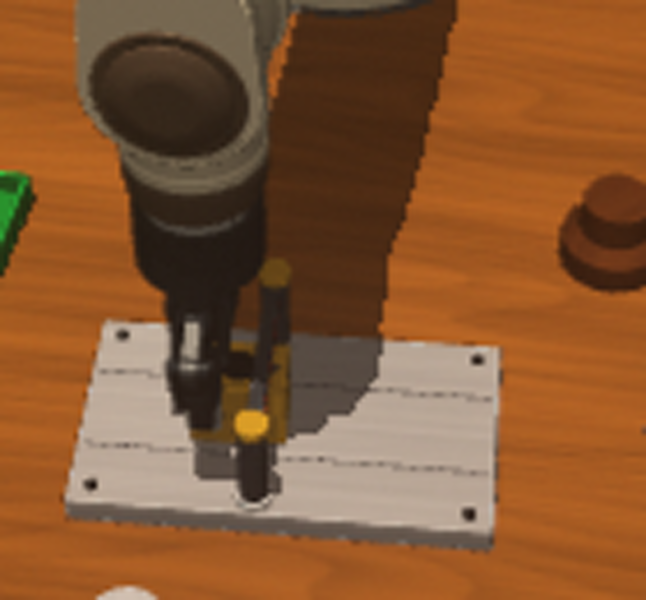

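servo_tool:
  motion:
    - [[-3,0,0,0,0,0],[-5,0,0,0,0,0],[-5,0,0,0,0,0],[-5,0,0,0,0,0],[-5,0,0,0,0,0]]

```text
time: 44.7
ee_pos: [0.5582, -0.0179, 0.0561]
tcp_rot: [179.9, -0.1, 94.3]
wrist_force: [-0.5, 4.3, 5.0]
opening: 0.0396
```

servo_tool:
  motion:
    - [[-5,0,0,0,0,0],[-5,0,0,0,0,0],[-5,0,0,0,0,0],[-4,0,0,0,0,0],[0,0,0,0,0,0]]

```text
time: 45.2
ee_pos: [0.5597, -0.0374, 0.0561]
tcp_rot: [179.9, -0.0, 94.3]
wrist_force: [0.9, 0.7, 5.6]
opening: 0.04
```

servo_tool:
  motion:
    - [[0,0,0,0,0,0],[0,0,0,0,0,0],[0,0,-5,0,0,0],[0,0,-15,0,0,0],[0,0,-30,0,0,0]]
  newtons: 80

```text
time: 45.7
ee_pos: [0.5574, -0.0371, 0.1039]
tcp_rot: [-179.7, -0.1, 94.3]
wrist_force: [0.4, -0.6, -3.6]
opening: 0.0392
```

servo_tool:
  motion:
    - [[0,0,-30,0,0,0],[0,0,-30,0,0,0],[0,0,-20,0,0,0],[0,0,0,0,0,0],[0,0,0,0,0,0]]

```text
time: 46.2
ee_pos: [0.559, -0.0373, 0.185]
tcp_rot: [-180.0, -0.0, 94.3]
wrist_force: [0.4, 0.6, -5.8]
opening: 0.0391
```

```bash
python3 - <<'E'
from plan import *
from pic import two
import tray
tray.trays()
go([.4234,-.2405,.18],R_gx)
two('p17',(140,110,400,250),None)
E
```

```text
green scene area 2524 [ 424.1 -290.1] -1.8 cost 1.15
red scene area 2670 [ 612.2 -289. ] -0.0 cost 1.26
green top area 2198 [ 425. -363.] -0.5 cost 8.6
red top area 3 [ 776.6 -477.9] 45.0 cost 38.04
t 46.3 pos [558.5 -37.2 183.7] rpy [-1.798e+02 -1.000e-01  9.430e+01] q [-4.  6.  3. 88.  0. 82.] F [ 0.4 -0.3 -4.4] open 38.8
ROT total [-0.003 -0.001  0.001] n 1 each [-0.0029 -0.0009  0.0009]
target [ 423.4 -240.5  180. ] SHIFT tool (after rot) [-192.7 -149.8    3.7] world [-135.1 -203.3   -3.7]
```

View pics/p17_scene.png

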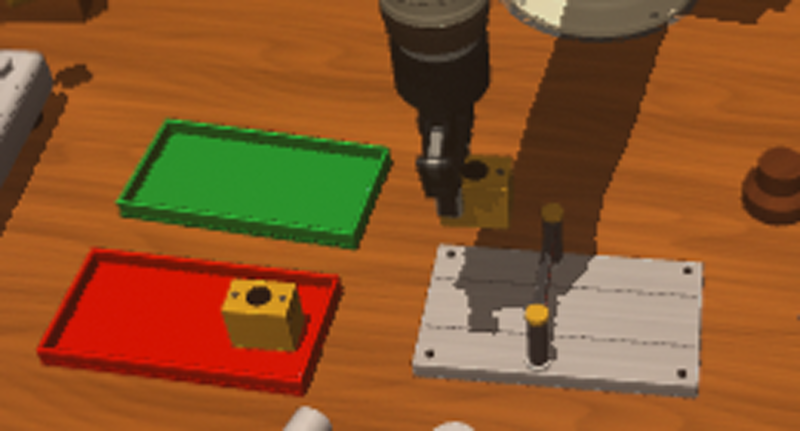

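servo_tool:
  motion:
    - [[-24.1,-18.7,0,0,0,0],[-24.1,-18.7,0,0,0,0],[-24.1,-18.7,0,0,0,0],[-24.1,-18.7,0,0,0,0]]

```text
time: 46.75
ee_pos: [0.4905, -0.1396, 0.184]
tcp_rot: [-179.9, -0.1, 94.3]
wrist_force: [0.5, -0.3, -2.9]
opening: 0.0392
```

servo_tool:
  motion:
    - [[-24.1,-18.7,0,0,0,0],[-24.1,-18.7,0,0,0,0],[-24.1,-18.7,0,0,0,0],[-24.1,-18.7,0,0,0,0],[0,0,0,0,0,0]]

```text
time: 47.25
ee_pos: [0.4224, -0.2427, 0.1843]
tcp_rot: [-179.9, -0.0, 94.1]
wrist_force: [0.3, -0.3, -4.5]
opening: 0.039
```

servo_tool:
  motion:
    - [[0,0,30,0,0,0],[0,0,30,0,0,0],[0,0,30,0,0,0],[0,0,20,0,0,0],[0,0,8,0,0,0]]

```text
time: 47.75
ee_pos: [0.423, -0.2394, 0.0642]
tcp_rot: [-179.8, -0.2, 94.3]
wrist_force: [0.3, -0.1, -3.4]
opening: 0.0391
```

servo_tool:
  motion:
    - [[0,0,0,0,0,0],[0,0,0,0,0,0],[0,0,0,0,0,0]]

```text
time: 48.05
ee_pos: [0.4251, -0.2409, 0.0686]
tcp_rot: [179.9, 0.0, 94.3]
wrist_force: [-0.5, 0.1, -4.6]
opening: 0.0391
```

```bash
python3 - <<'E'
from plan import *
from pic import two
go([.4234,-.2405,.0427],R_gx)
two('p18',(140,100,300,260),None)
E
```

```text
t 48.05 pos [ 425.1 -240.9   68.6] rpy [179.9   0.   94.3] q [-30.  -3. -18.  75.   0.  56.] F [-0.5  0.1 -4.6] open 39.1
ROT total [0.001 0.    0.001] n 1 each [0.0012 0.0004 0.001 ]
target [ 423.4 -240.5   42.7] SHIFT tool (after rot) [ 0.5 -1.6 25.9] world [ -1.7   0.4 -25.9]
```

View pics/p18_scene.png

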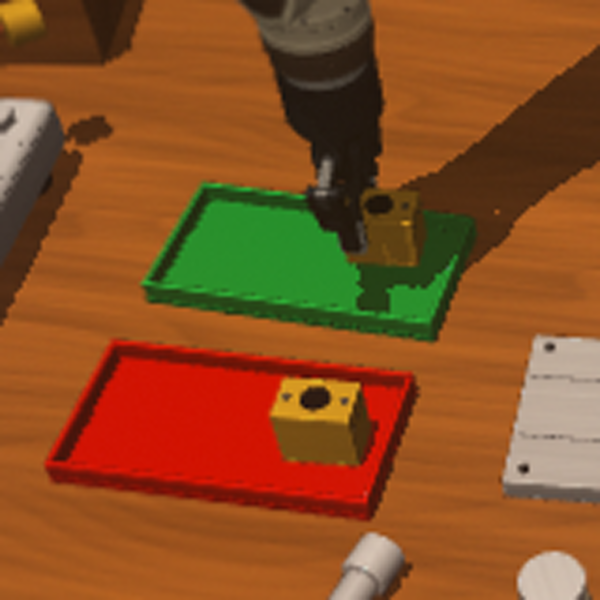

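servo_tool:
  motion:
    - [[0.5,-1.6,10,0,0,0],[0,0,6,0,0,0],[0,0,5,0,0,0],[0,0,3,0,0,0],[0,0,0,0,0,0]]

```text
time: 48.6
ee_pos: [0.4224, -0.2401, 0.0427]
tcp_rot: [-179.9, -0.1, 94.3]
wrist_force: [0.5, 0.2, -4.4]
opening: 0.039
```

servo_tool:
  motion:
    - [[0,0,1,0,0,0],[0,0,0,0,0,0],[0,0,0,0,0,0]]

```text
time: 48.9
ee_pos: [0.4228, -0.2403, 0.0425]
tcp_rot: [-180.0, -0.0, 94.3]
wrist_force: [-0.9, 0.8, -4.5]
opening: 0.039
```

servo_tool:
  motion:
    - [[0,0,0,0,0,0],[0,0,0,0,0,0],[0,0,0,0,0,0],[0,0,0,0,0,0]]
  gripper: 60

```text
time: 49.3
ee_pos: [0.4229, -0.2403, 0.0426]
tcp_rot: [180.0, -0.0, 94.3]
wrist_force: [-0.4, -0.4, 0.0]
opening: 0.0599
```

servo_tool:
  motion:
    - [[0,0,-10,0,0,0],[0,0,-30,0,0,0],[0,0,-40,0,0,0],[0,0,-40,0,0,0],[0,0,-40,0,0,0]]
  gripper: 80

```text
time: 49.8
ee_pos: [0.4226, -0.2402, 0.2048]
tcp_rot: [180.0, -0.0, 94.3]
wrist_force: [0.6, 0.4, 0.0]
opening: 0.0804
```

```bash
python3 - <<'E'
from plan import *
from pic import two
two('p19',(140,100,300,260),None)
go([.554,.27,.235])
go(R=R_ch)
E
```

```text
t 49.85 pos [ 424.  -241.   211.6] rpy [179.6   0.3  94.3] q [-30.  -5.  -4.  90.   0.  56.] F [-1.7  1.2  4.7] open 79.5
target [554. 270. 235.] SHIFT tool (after rot) [499.7 168.2 -24.5] world [130.  511.   23.4]
t 49.85 pos [ 424.  -241.   211.6] rpy [179.6   0.3  94.3] q [-30.  -5.  -4.  90.   0.  56.] F [-1.7  1.2  4.7] open 79.5
ROT total [ 0.146  0.694 -0.383] n 6 each [ 0.0243  0.1157 -0.0638]
```

View pics/p19_scene.png

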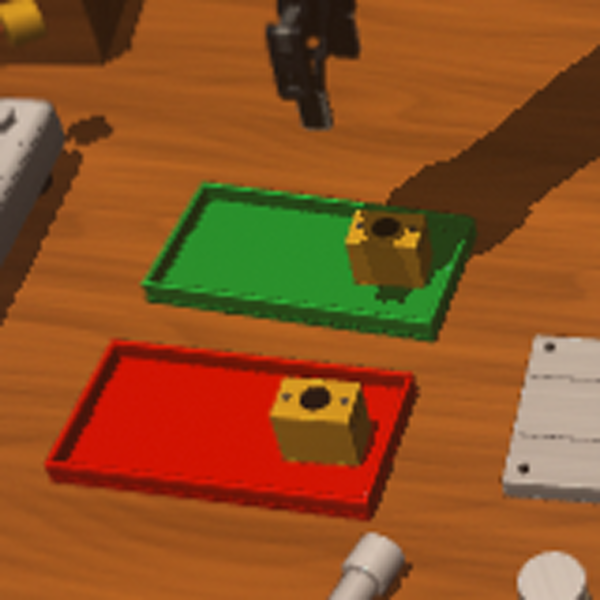

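servo_tool:
  motion:
    - [[35.7,12,-1.8,0,0,0],[35.7,12,-1.8,0,0,0],[35.7,12,-1.8,0,0,0],[35.7,12,-1.8,0,0,0],[35.7,12,-1.8,0,0,0]]

```text
time: 50.35
ee_pos: [0.4693, -0.0564, 0.2124]
tcp_rot: [180.0, -0.0, 94.3]
wrist_force: [1.0, -1.1, 0.1]
opening: 0.0798
```

servo_tool:
  motion:
    - [[35.7,12,-1.8,0,0,0],[35.7,12,-1.8,0,0,0],[35.7,12,-1.8,0,0,0],[35.7,12,-1.8,0,0,0],[35.7,12,-1.8,0,0,0]]
  gripper: 85

```text
time: 50.85
ee_pos: [0.5157, 0.1263, 0.2214]
tcp_rot: [180.0, -0.0, 94.3]
wrist_force: [1.1, 0.2, -0.7]
opening: 0.0851
```

servo_tool:
  motion:
    - [[35.7,12,-1.8,0,0,0],[35.7,12,-1.8,0,0,0],[35.7,12,-1.8,0,0,0],[35.7,12,-1.8,0,0,0],[0,0,0,0.0243,0.1157,-0.0638]]

```text
time: 51.35
ee_pos: [0.5522, 0.2768, 0.2269]
tcp_rot: [-178.7, -6.8, 98.3]
wrist_force: [0.4, -0.4, -1.3]
opening: 0.0851
```

servo_tool:
  motion:
    - [[0,0,0,0.0243,0.1157,-0.0638],[0,0,0,0.0243,0.1157,-0.0638],[0,0,0,0.0243,0.1157,-0.0638],[0,0,0,0.0243,0.1157,-0.0638],[0,0,0,0.0243,0.1157,-0.0638]]

```text
time: 51.85
ee_pos: [0.553, 0.2704, 0.2296]
tcp_rot: [-179.9, -40.7, 117.3]
wrist_force: [0.1, -0.8, 0.4]
opening: 0.0849
```

servo_tool:
  motion:
    - [[0,0,0,0,0,0],[0,0,0,0,0,0]]

```text
time: 52.05
ee_pos: [0.5532, 0.2703, 0.2273]
tcp_rot: [-179.5, -40.3, 116.8]
wrist_force: [0.6, 0.1, 0.9]
opening: 0.0849
```

```bash
python3 - <<'E'
from plan import *
go(chp(.02,0,.09),R_ch)
E
```

```text
t 52.05 pos [553.2 270.3 227.3] rpy [-179.5  -40.3  116.8] q [ 11.  22.  21. 102.  38.  69.] F [0.6 0.1 0.9] open 84.9
ROT total [-0.004 -0.005 -0.007] n 1 each [-0.0036 -0.0045 -0.0066]
target [544.2 289.1 136.8] SHIFT tool (after rot) [-42.2   0.6  82.8] world [ -9.   18.8 -90.5]
```

servo_tool:
  motion:
    - [[-14,0.2,27.6,-0.004,-0.005,-0.007],[-14,0.2,27.6,0,0,0],[-14.2,0.2,27.6,0,0,0],[0,0,0,0,0,0],[0,0,0,0,0,0]]

```text
time: 52.55
ee_pos: [0.5432, 0.2905, 0.1391]
tcp_rot: [179.7, -40.0, 117.7]
wrist_force: [0.6, 0.7, 0.7]
opening: 0.0848
```

```bash
python3 - <<'E'
from plan import *
go(chp(.02,0,.036),R_ch)
from pic import two
two('p20',(385,110,505,240),(140,150,270,260))
E
```

```text
t 52.55 pos [543.2 290.5 139.1] rpy [179.7 -40.  117.7] q [13. 21. 10. 91. 38. 71.] F [0.6 0.7 0.7] open 84.8
ROT total [ 0.001 -0.001  0.005] n 1 each [ 0.0008 -0.0007  0.0048]
target [528.3 319.9  95.4] SHIFT tool (after rot) [-2.8  0.3 54.7] world [-14.9  29.4 -43.7]
```

View pics/p20_scene.png

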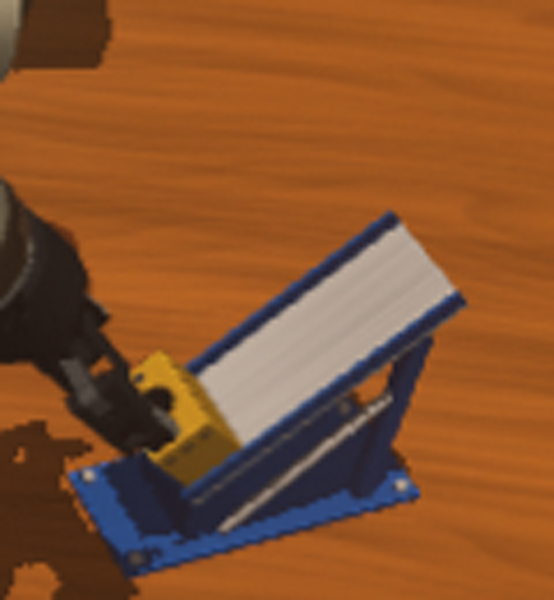

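servo_tool:
  motion:
    - [[-1,0.1,18,0,0,0.005],[-1,0.1,18,0,0,0],[-0.9,0.1,19,0,0,0],[0,0,0,0,0,0],[0,0,0,0,0,0]]

```text
time: 53.15
ee_pos: [0.5291, 0.3194, 0.095]
tcp_rot: [179.9, -40.1, 117.3]
wrist_force: [-0.4, 0.4, -0.8]
opening: 0.0849
```

servo_tool:
  motion:
    - [[0,0,0,0,0,0],[0,0,0,0,0,0],[0,0,0,0,0,0],[0,0,0,0,0,0]]
  gripper: 55
  newtons: 20

```text
time: 53.55
ee_pos: [0.5294, 0.3192, 0.0946]
tcp_rot: [179.9, -40.1, 117.3]
wrist_force: [1.5, -4.3, 6.2]
opening: 0.0598
```

servo_tool:
  motion:
    - [[0,0,0,0,0,0],[0,0,0,0,0,0],[0,0,0,0,0,0]]

```text
time: 53.85
ee_pos: [0.5294, 0.3191, 0.0947]
tcp_rot: [179.9, -40.1, 117.3]
wrist_force: [1.3, -4.0, 5.0]
opening: 0.0598
```

servo_tool:
  motion:
    - [[0,0,0,0,0,0],[0,0,0,0,0,0],[0,0,-5,0,0,0],[0,0,-10,0,0,0],[0,0,-10,0,0,0]]
  gripper: 50
  newtons: 60

```text
time: 54.35
ee_pos: [0.5355, 0.3052, 0.1126]
tcp_rot: [-179.9, -40.2, 117.2]
wrist_force: [-1.3, 4.0, -2.1]
opening: 0.059
```

servo_tool:
  motion:
    - [[0,0,-12,0,0,0],[0,0,-12,0,0,0],[0,0,-12,0,0,0],[0,0,-12,0,0,0],[0,0,-12,0,0,0]]

```text
time: 54.85
ee_pos: [0.5541, 0.2699, 0.1589]
tcp_rot: [-179.9, -40.1, 117.2]
wrist_force: [1.4, 0.3, -4.8]
opening: 0.059
```

servo_tool:
  motion:
    - [[0,0,-20,0,0,0],[0,0,-20,0,0,0],[0,0,-20,0,0,0],[0,0,0,0,0,0],[0,0,0,0,0,0]]

```text
time: 55.35
ee_pos: [0.5718, 0.2361, 0.2041]
tcp_rot: [-180.0, -40.1, 117.2]
wrist_force: [-0.6, -0.5, -4.9]
opening: 0.0592
```

```bash
python3 - <<'E'
from plan import *
from pic import two
go(ga(0,.09,.07),R_gy)
two('p21',(385,110,505,240),None)
E
```

```text
t 55.35 pos [571.8 236.1 204.1] rpy [-180.   -40.1  117.2] q [  7.  25.  21. 102.  37.  65.] F [-0.6 -0.5 -4.9] open 59.2
ROT total [ 0.409 -0.617 -1.12 ] n 10 each [ 0.0409 -0.0617 -0.112 ]
target [546.6 127.3  90. ] SHIFT tool (after rot) [  33.2 -106.6  114.1] world [ -25.2 -108.8 -114.1]
```

View pics/p21_scene.png

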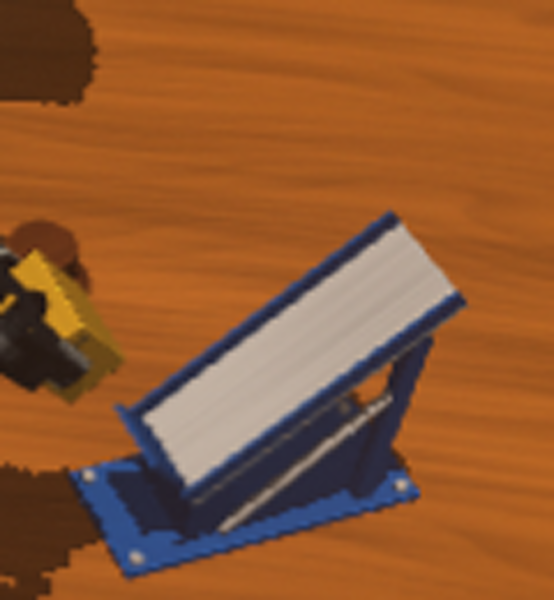

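servo_tool:
  motion:
    - [[0,0,0,0.0408,-0.0618,-0.112],[0,0,0,0.0408,-0.0618,-0.112],[0,0,0,0.0408,-0.0618,-0.112],[0,0,0,0.0408,-0.0618,-0.112],[0,0,0,0.0408,-0.0618,-0.112]]

```text
time: 55.9
ee_pos: [0.571, 0.237, 0.2032]
tcp_rot: [173.6, -19.9, 153.3]
wrist_force: [-0.2, 0.1, -4.5]
opening: 0.0592
```

servo_tool:
  motion:
    - [[0,0,0,0.0408,-0.0618,-0.112],[0,0,0,0.0408,-0.0618,-0.112],[0,0,0,0.0408,-0.0618,-0.112],[0,0,0,0.0408,-0.0618,-0.112],[0,0,0,0.0408,-0.0618,-0.112]]

```text
time: 56.4
ee_pos: [0.5706, 0.2372, 0.2032]
tcp_rot: [-179.9, 0.1, -175.4]
wrist_force: [-0.2, -0.2, -4.0]
opening: 0.0592
```

servo_tool:
  motion:
    - [[11.1,-35.6,14,0,0,0],[11.1,-35.6,14,0,0,0],[11.1,-35.6,14,0,0,0],[0,0,28,0,0,0],[0,0,28,0,0,0]]

```text
time: 56.9
ee_pos: [0.5453, 0.127, 0.105]
tcp_rot: [179.9, 0.0, -175.8]
wrist_force: [0.6, -0.2, -4.2]
opening: 0.0589
```

servo_tool:
  motion:
    - [[0,0,20,0,0,0],[0,0,10,0,0,0],[0,0,0,0,0,0],[0,0,0,0,0,0]]

```text
time: 57.3
ee_pos: [0.5463, 0.1279, 0.0768]
tcp_rot: [180.0, 0.1, -175.7]
wrist_force: [0.3, -0.8, -3.2]
opening: 0.0593
```

```bash
python3 - <<'E'
from plan import *
go(ga(0,.09,.037),R_gy)
E
```

```text
t 57.3 pos [546.3 127.9  76.8] rpy [ 1.800e+02  1.000e-01 -1.757e+02] q [13.  7. -7. 76.  0.  9.] F [ 0.3 -0.8 -3.2] open 59.3
ROT total [0.001 0.001 0.001] n 1 each [0.0007 0.0009 0.0008]
target [546.6 127.3  57. ] SHIFT tool (after rot) [-0.3 -0.6 19.8] world [  0.3  -0.6 -19.8]
```

servo_tool:
  motion:
    - [[0,-0.6,8,0,0,0],[0,0,4,0,0,0],[0,0,2,0,0,0],[0,0,2,0,0,0],[0,0,0,0,0,0]]

```text
time: 57.8
ee_pos: [0.5462, 0.1269, 0.0599]
tcp_rot: [180.0, 0.0, -175.7]
wrist_force: [-0.0, 0.3, -4.6]
opening: 0.0592
```

servo_tool:
  motion:
    - [[0,0,1,0,0,0],[0,0,0,0,0,0],[0,0,0,0,0,0]]

```text
time: 58.1
ee_pos: [0.5463, 0.1269, 0.0592]
tcp_rot: [180.0, 0.0, -175.7]
wrist_force: [-0.7, 0.5, -3.9]
opening: 0.0592
```

servo_tool:
  motion:
    - [[0,0,1,0,0,0],[0,0,0,0,0,0],[0,0,0,0,0,0]]

```text
time: 58.4
ee_pos: [0.5462, 0.1269, 0.0581]
tcp_rot: [180.0, 0.0, -175.7]
wrist_force: [-0.1, -0.3, -4.1]
opening: 0.0588
```

servo_tool:
  motion:
    - [[0,0,0.7,0,0,0],[0,0,0,0,0,0],[0,0,0,0,0,0]]

```text
time: 58.7
ee_pos: [0.5464, 0.1269, 0.0578]
tcp_rot: [180.0, 0.1, -175.7]
wrist_force: [-0.4, -0.8, 0.7]
opening: 0.0592
```

Contact. Release, lift, turn, close and go behind it.

servo_tool:
  motion:
    - [[0,0,0,0,0,0],[0,0,0,0,0,0],[0,0,0,0,0,0],[0,0,0,0,0,0],[0,0,0,0,0,0]]
  gripper: 80

```text
time: 59.2
ee_pos: [0.5463, 0.1269, 0.0575]
tcp_rot: [180.0, 0.0, -175.7]
wrist_force: [1.0, -0.3, 0.7]
opening: 0.08
```

servo_tool:
  motion:
    - [[0,0,-5,0,0,0],[0,0,-10,0,0,0],[0,0,-25,0,0,0],[0,0,-25,0,0,0],[0,0,-20,0,0,0]]

```text
time: 59.7
ee_pos: [0.5466, 0.1269, 0.145]
tcp_rot: [180.0, 0.1, -175.7]
wrist_force: [0.1, 0.0, -0.3]
opening: 0.0801
```

servo_tool:
  motion:
    - [[0,0,0,0,0,0.1428],[0,0,0,0,0,0.1428],[0,0,0,0,0,0.1428],[0,0,0,0,0,0.1428],[0,0,0,0,0,0.1428]]
  gripper: 0
  newtons: 20

```text
time: 60.2
ee_pos: [0.5464, 0.1269, 0.1435]
tcp_rot: [179.9, 0.0, 143.0]
wrist_force: [-0.0, -0.5, -0.3]
opening: 0.0066
```

servo_tool:
  motion:
    - [[0,0,0,0,0,0.1428],[0,0,0,0,0,0.1428],[0,0,0,0,0,0.1428],[0,0,0,0,0,0.1428],[0,0,0,0,0,0.1428]]

```text
time: 60.7
ee_pos: [0.5464, 0.1269, 0.1435]
tcp_rot: [179.9, -0.0, 102.1]
wrist_force: [0.4, 0.1, 0.3]
opening: -0.0001
```

servo_tool:
  motion:
    - [[30,2,0,0,0,0.1428],[30,2,0,0,0,0],[0,0,25,0,0,0],[0,0,25,0,0,0],[0,0,20,0,0,0]]

```text
time: 61.2
ee_pos: [0.5414, 0.187, 0.0721]
tcp_rot: [180.0, -0.0, 94.3]
wrist_force: [0.5, -0.6, -0.7]
opening: 0.0003
```

servo_tool:
  motion:
    - [[0,0,0,0,0,0],[0,0,0,0,0,0],[0,0,0,0,0,0]]

```text
time: 61.5
ee_pos: [0.5423, 0.1869, 0.0743]
tcp_rot: [179.8, -0.1, 94.3]
wrist_force: [0.4, -0.6, -0.4]
opening: -0.0002
```

```bash
python3 - <<'E'
from plan import *
from pic import two
go(ga(0,.135,.053),R_gx)
two('p22',(260,120,400,250),None)
E
```

```text
t 61.5 pos [542.3 186.9  74.3] rpy [ 1.798e+02 -1.000e-01  9.430e+01] q [ 19.   8.  -6.  76.   0. 105.] F [ 0.4 -0.6 -0.4] open -0.2
ROT total [ 0.003 -0.001  0.   ] n 1 each [ 0.0027 -0.001   0.0003]
target [543.3 172.2  73. ] SHIFT tool (after rot) [-14.7  -0.1   1.3] world [  1.  -14.7  -1.3]
```

View pics/p22_scene.png

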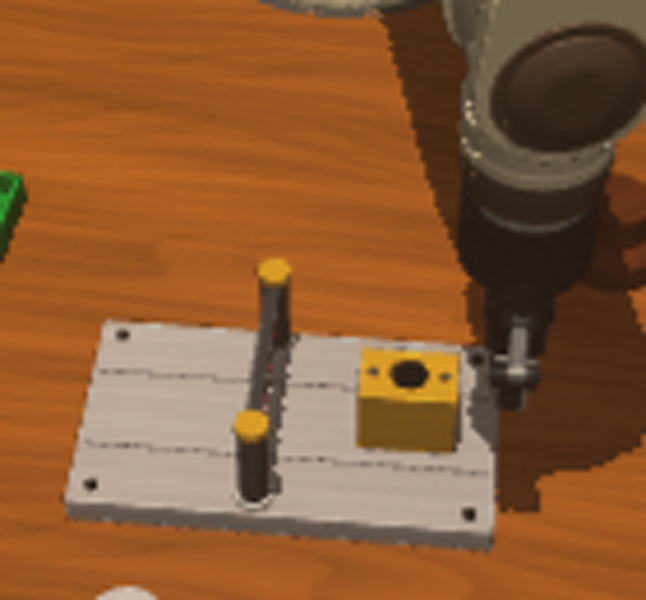

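servo_tool:
  motion:
    - [[-7.5,0,1,0,0,0],[-7,0,0,0,0,0],[-3,0,0,0,0,0],[-3,0,0,0,0,0],[-3,0,0,0,0,0]]

```text
time: 62.05
ee_pos: [0.5434, 0.1632, 0.0717]
tcp_rot: [179.9, -0.1, 94.3]
wrist_force: [-0.2, 2.2, 1.2]
opening: 0.0003
```

servo_tool:
  motion:
    - [[-3,0,0,0,0,0],[-3,0,0,0,0,0],[-3,0,0,0,0,0],[-3,0,0,0,0,0],[-3,0,0,0,0,0]]

```text
time: 62.55
ee_pos: [0.5444, 0.1481, 0.0714]
tcp_rot: [180.0, -0.0, 94.3]
wrist_force: [-0.8, 2.9, 2.0]
opening: 0.0002
```

servo_tool:
  motion:
    - [[-3,0,0,0,0,0],[-3,0,0,0,0,0],[-3,0,0,0,0,0],[-3,0,0,0,0,0],[-3,0,0,0,0,0]]

```text
time: 63.05
ee_pos: [0.5455, 0.1331, 0.0714]
tcp_rot: [180.0, -0.0, 94.3]
wrist_force: [-1.0, 1.6, 0.9]
opening: 0.0001
```

servo_tool:
  motion:
    - [[-3,0,0,0,0,0],[-3,0,0,0,0,0],[-3,0,0,0,0,0],[-3,0,0,0,0,0],[-2,0,0,0,0,0]]

```text
time: 63.55
ee_pos: [0.5465, 0.1191, 0.0714]
tcp_rot: [180.0, -0.0, 94.3]
wrist_force: [0.2, 3.0, 1.9]
opening: -0.0001
```

servo_tool:
  motion:
    - [[-1,0,0,0,0,0],[-1,0,0,0,0,0],[-1,0,0,0,0,0],[-1,0,0,0,0,0]]

```text
time: 63.95
ee_pos: [0.5468, 0.1154, 0.0714]
tcp_rot: [180.0, -0.0, 94.3]
wrist_force: [-0.4, 2.7, 1.2]
opening: 0.0002
```

servo_tool:
  motion:
    - [[-1,0,0,0,0,0],[-1,0,0,0,0,0],[-1,0,0,0,0,0],[0,0,0,0,0,0]]

```text
time: 64.35
ee_pos: [0.5471, 0.1122, 0.0714]
tcp_rot: [180.0, -0.0, 94.3]
wrist_force: [-0.0, 1.7, 0.7]
opening: 0.0001
```

Passing too. Continue under the bar.

servo_tool:
  motion:
    - [[-1,0,0,0,0,0],[-1,0,0,0,0,0],[-1,0,0,0,0,0],[-1,0,0,0,0,0]]

```text
time: 64.75
ee_pos: [0.5473, 0.1083, 0.0714]
tcp_rot: [180.0, -0.0, 94.3]
wrist_force: [-0.6, 1.6, 0.4]
opening: 0.0002
```

servo_tool:
  motion:
    - [[-2,0,0,0,0,0],[-3,0,0,0,0,0],[-3,0,0,0,0,0],[-3,0,0,0,0,0],[-3,0,0,0,0,0]]

```text
time: 65.25
ee_pos: [0.5484, 0.0941, 0.0714]
tcp_rot: [180.0, -0.0, 94.3]
wrist_force: [0.6, 2.7, 0.0]
opening: 0.0001
```

servo_tool:
  motion:
    - [[-3,0,0,0,0,0],[-3,0,0,0,0,0],[-3,0,0,0,0,0],[-3,0,0,0,0,0],[-3,0,0,0,0,0]]

```text
time: 65.75
ee_pos: [0.5495, 0.0792, 0.0714]
tcp_rot: [180.0, -0.0, 94.3]
wrist_force: [-0.2, 2.1, -0.1]
opening: -0.0001
```

servo_tool:
  motion:
    - [[-3,0,0,0,0,0],[-3,0,0,0,0,0],[-3,0,0,0,0,0],[-3,0,0,0,0,0],[-3,0,0,0,0,0]]

```text
time: 66.25
ee_pos: [0.5507, 0.0642, 0.0714]
tcp_rot: [180.0, -0.0, 94.3]
wrist_force: [-0.8, 1.8, 0.5]
opening: 0.0004
```

servo_tool:
  motion:
    - [[0,0,0,0,0,0],[0,0,0,0,0,0],[5,0,0,0,0,0]]

```text
time: 66.55
ee_pos: [0.5503, 0.0692, 0.0714]
tcp_rot: [180.0, -0.0, 94.2]
wrist_force: [-0.2, -0.1, 0.3]
opening: -0.0003
```

servo_tool:
  motion:
    - [[0,0,-20,0,0,0],[0,0,-30,0,0,0],[0,0,-30,0,0,0],[-20,0.2,0,0,0,0],[-20,0.2,0,0,0,0]]

```text
time: 67.05
ee_pos: [0.5542, 0.0299, 0.1527]
tcp_rot: [179.8, -0.0, 94.4]
wrist_force: [0.2, 0.1, -0.8]
opening: -0.0002
```

servo_tool:
  motion:
    - [[-23,0.2,0,0,0,0],[0,0,0,0,0,0],[0,0,0,0,0,0],[0,0,0,0,0,0],[0,0,0,0,0,0]]
  gripper: 66

```text
time: 67.55
ee_pos: [0.5555, 0.0075, 0.1513]
tcp_rot: [180.0, -0.0, 94.3]
wrist_force: [-0.4, 0.2, 0.0]
opening: 0.0663
```

```bash
python3 - <<'E'
from plan import *
from pic import two
go(ga(0,-.032,.035),R_gx)
two('p23',(140,110,400,250),None)
import tray; tray.trays()
E
```

```text
t 67.55 pos [555.5   7.5 151.3] rpy [180.   -0.   94.3] q [ 1.  5. -1. 84.  0. 86.] F [-0.4  0.2  0. ] open 66.3
ROT total [ 0.    -0.     0.001] n 1 each [ 0.0004 -0.0005  0.0013]
target [555.7   5.6  55. ] SHIFT tool (after rot) [-1.8  0.1 96.3] world [  0.2  -1.8 -96.3]
green scene area 2078 [ 425.6 -296.7] -1.3 cost 1.03
red scene area 2670 [ 612.2 -289. ] -0.0 cost 1.26
green top area 2696 [ 425.8 -301.1] 0.1 cost 1.18
red top area 10 [ 681.4 -364.7] 52.1 cost 36.84
```

View pics/p23_scene.png

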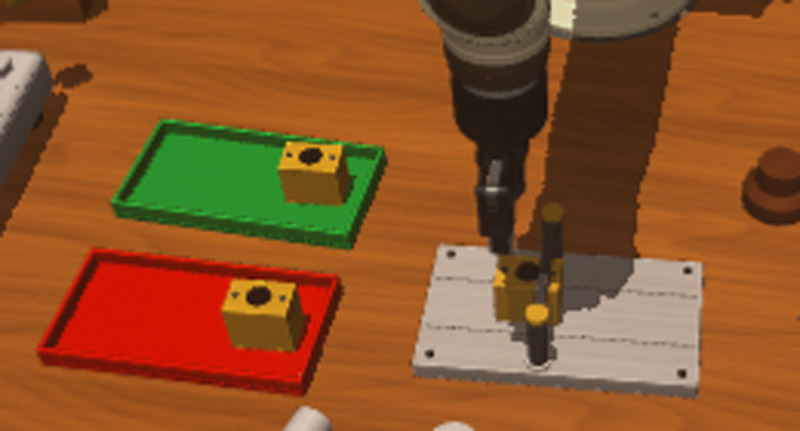

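servo_tool:
  motion:
    - [[-2,0,20,0,0,0],[0,0,24,0,0,0],[0,0,24,0,0,0],[0,0,20,0,0,0],[0,0,8,0,0,0]]

```text
time: 68.2
ee_pos: [0.5547, 0.005, 0.0533]
tcp_rot: [-179.9, -0.0, 94.3]
wrist_force: [0.1, 0.4, 0.1]
opening: 0.0662
```

servo_tool:
  motion:
    - [[0,0,0,0,0,0],[0,0,0,0,0,0],[0,0,0,0,0,0]]

```text
time: 68.5
ee_pos: [0.5564, 0.0048, 0.0567]
tcp_rot: [179.9, -0.0, 94.3]
wrist_force: [-0.4, 0.3, -0.1]
opening: 0.066
```

servo_tool:
  motion:
    - [[0,0,0,0,0,0],[0,0,0,0,0,0],[0,0,0,0,0,0],[0,0,0,0,0,0],[0,0,0,0,0,0]]
  gripper: 30
  newtons: 20

```text
time: 69.0
ee_pos: [0.5559, 0.0047, 0.0561]
tcp_rot: [179.9, -0.0, 94.3]
wrist_force: [-2.5, -0.7, 6.4]
opening: 0.0399
```

servo_tool:
  motion:
    - [[-3,0,0,0,0,0],[-5,0,0,0,0,0],[-5,0,0,0,0,0],[-5,0,0,0,0,0],[-5,0,0,0,0,0]]

```text
time: 69.5
ee_pos: [0.558, -0.0179, 0.0561]
tcp_rot: [179.9, -0.1, 94.3]
wrist_force: [-0.3, 4.5, 6.3]
opening: 0.0402
```

servo_tool:
  motion:
    - [[-5,0,0,0,0,0],[-5,0,0,0,0,0],[-5,0,0,0,0,0],[-4,0,0,0,0,0],[0,0,0,0,0,0]]

```text
time: 70.0
ee_pos: [0.5595, -0.0374, 0.0561]
tcp_rot: [179.9, -0.0, 94.3]
wrist_force: [-0.3, 0.7, 5.4]
opening: 0.0404
```

```bash
python3 - <<'E'
from plan import *
from pic import two
go()
two('p24',(140,110,400,250),None)
E
```

```text
t 70.0 pos [559.5 -37.4  56.1] rpy [179.9  -0.   94.3] q [-4.  7. -9. 74.  0. 82.] F [-0.3  0.7  5.4] open 40.4
```

View pics/p24_scene.png

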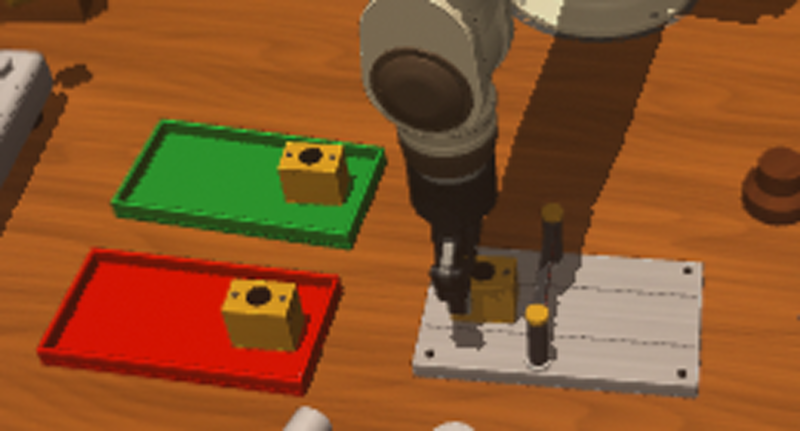

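servo_tool:
  motion:
    - [[0,0,0,0,0,0],[0,0,0,0,0,0],[0,0,-5,0,0,0],[0,0,-15,0,0,0],[0,0,-30,0,0,0]]
  newtons: 80

```text
time: 70.55
ee_pos: [0.5572, -0.0371, 0.1039]
tcp_rot: [-179.7, -0.1, 94.3]
wrist_force: [0.2, -0.3, -4.4]
opening: 0.0389
```

servo_tool:
  motion:
    - [[0,0,-30,0,0,0],[0,0,-30,0,0,0],[0,0,-20,0,0,0],[0,0,0,0,0,0],[0,0,0,0,0,0]]

```text
time: 71.05
ee_pos: [0.5587, -0.0373, 0.185]
tcp_rot: [180.0, -0.0, 94.3]
wrist_force: [-1.0, -0.4, -4.5]
opening: 0.0391
```

```bash
python3 - <<'E'
from plan import *
go([.425,-.3665,.18],R_gx)
E
```

```text
t 71.05 pos [558.7 -37.3 185. ] rpy [180.   -0.   94.3] q [-4.  5.  3. 88.  0. 82.] F [-1.  -0.4 -4.5] open 39.1
ROT total [ 0. -0.  0.] n 1 each [ 0.0003 -0.0003  0.0003]
target [ 425.  -366.5  180. ] SHIFT tool (after rot) [-318.4 -157.8    5. ] world [-133.7 -329.2   -5. ]
```

servo_tool:
  motion:
    - [[-31.8,-15.8,0,0,0,0],[-31.8,-15.8,0,0,0,0],[-31.8,-15.8,0,0,0,0],[-31.8,-15.8,0,0,0,0],[-31.8,-15.8,0,0,0,0]]

```text
time: 71.55
ee_pos: [0.4905, -0.2026, 0.1833]
tcp_rot: [-179.9, -0.1, 94.3]
wrist_force: [0.5, -0.8, -3.6]
opening: 0.0393
```

servo_tool:
  motion:
    - [[-31.8,-15.8,0,0,0,0],[-31.8,-15.8,0,0,0,0],[-31.8,-15.8,0,0,0,0],[-31.8,-15.8,0,0,0,0],[-31.8,-15.8,0,0,0,0]]

```text
time: 72.05
ee_pos: [0.4237, -0.3669, 0.1831]
tcp_rot: [-179.9, -0.1, 94.3]
wrist_force: [0.1, -0.2, -4.0]
opening: 0.039
```

servo_tool:
  motion:
    - [[0,0,30,0,0,0],[0,0,30,0,0,0],[0,0,30,0,0,0],[0,0,20,0,0,0],[0,0,8,0,0,0]]

```text
time: 72.55
ee_pos: [0.4232, -0.3646, 0.0629]
tcp_rot: [-179.8, -0.3, 94.3]
wrist_force: [-1.0, 0.7, -3.8]
opening: 0.0396
```

servo_tool:
  motion:
    - [[0,0,0,0,0,0],[0,0,0,0,0,0],[0,0,0,0,0,0]]

```text
time: 72.85
ee_pos: [0.4255, -0.3665, 0.0684]
tcp_rot: [179.9, 0.1, 94.3]
wrist_force: [0.6, 0.2, -4.3]
opening: 0.0391
```

```bash
python3 - <<'E'
from plan import *
from pic import two
go([.425,-.3665,.0427],R_gx)
two('p25',(140,100,300,260),None)
E
```

```text
t 72.85 pos [ 425.5 -366.5   68.4] rpy [1.799e+02 1.000e-01 9.430e+01] q [-41.   7.  -8.  75.   0.  45.] F [ 0.6  0.2 -4.3] open 39.1
ROT total [0.002 0.001 0.   ] n 1 each [0.0018 0.0009 0.0005]
target [ 425.  -366.5   42.7] SHIFT tool (after rot) [-0.  -0.5 25.7] world [ -0.5  -0.  -25.7]
```

View pics/p25_scene.png

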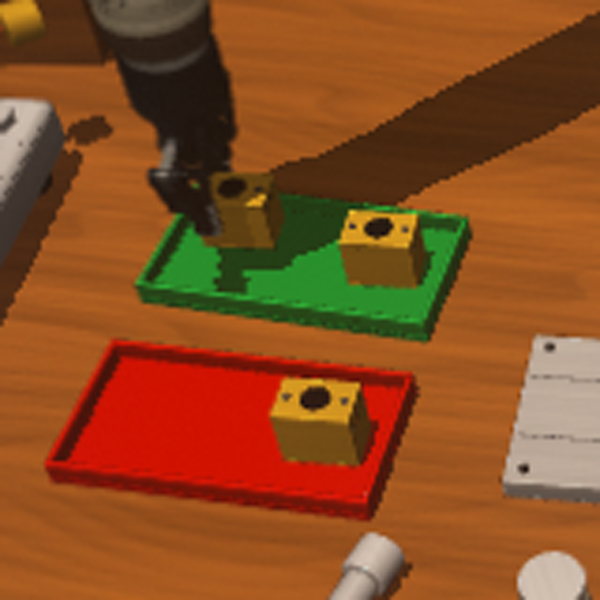

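servo_tool:
  motion:
    - [[0,-0.5,10,0,0,0],[0,0,6,0,0,0],[0,0,5,0,0,0],[0,0,3,0,0,0],[0,0,0,0,0,0]]

```text
time: 73.4
ee_pos: [0.4243, -0.3659, 0.0425]
tcp_rot: [-180.0, -0.1, 94.3]
wrist_force: [-0.2, 0.9, -3.9]
opening: 0.0392
```

servo_tool:
  motion:
    - [[0,0,1,0,0,0],[0,0,0,0,0,0],[0,0,0,0,0,0]]

```text
time: 73.7
ee_pos: [0.4247, -0.3662, 0.0424]
tcp_rot: [180.0, -0.0, 94.3]
wrist_force: [0.2, -0.6, -4.9]
opening: 0.0387
```

servo_tool:
  motion:
    - [[0,0,0,0,0,0],[0,0,0,0,0,0],[0,0,0,0,0,0],[0,0,0,0,0,0]]
  gripper: 60

```text
time: 74.1
ee_pos: [0.4247, -0.3662, 0.0425]
tcp_rot: [179.9, -0.0, 94.3]
wrist_force: [0.1, -0.7, 0.3]
opening: 0.06
```

servo_tool:
  motion:
    - [[0,0,-10,0,0,0],[0,0,-30,0,0,0],[0,0,-40,0,0,0],[0,0,-40,0,0,0],[0,0,-40,0,0,0]]

```text
time: 74.6
ee_pos: [0.4243, -0.366, 0.2047]
tcp_rot: [179.9, 0.0, 94.3]
wrist_force: [0.1, -1.0, 0.3]
opening: 0.0598
```

servo_tool:
  motion:
    - [[40,0,0,0,0,0],[40,0,0,0,0,0],[40,0,0,0,0,0],[40,0,0,0,0,0],[40,0,0,0,0,0]]

```text
time: 75.1
ee_pos: [0.4091, -0.1653, 0.2032]
tcp_rot: [179.9, 0.0, 94.3]
wrist_force: [0.8, 0.4, 0.5]
opening: 0.0602
```

servo_tool:
  motion:
    - [[40,0,0,0,0,0],[40,0,0,0,0,0],[40,0,0,0,0,0],[40,0,0,0,0,0],[0,0,0,0,0,0]]

```text
time: 75.6
ee_pos: [0.3971, -0.0037, 0.2034]
tcp_rot: [179.9, -0.1, 94.6]
wrist_force: [0.7, -0.9, 0.2]
opening: 0.0601
```

```bash
python3 - <<'E'
from plan import *
from pic import two
import tray
go(); tray.trays()
two('p26',(140,120,300,260),(360,140,500,300))
E
```

```text
t 75.6 pos [397.1  -3.7 203.4] rpy [ 1.799e+02 -1.000e-01  9.460e+01] q [ -1. -17. -15.  92.   0.  85.] F [ 0.7 -0.9  0.2] open 60.1
green scene area 1610 [ 425.6 -296.7] -1.3 cost 1.06
red scene area 2681 [ 611.9 -288.9] -0.1 cost 1.25
green top area 1735 [ 427.4 -335.3] 1.6 cost 5.43
red top area 6 [ 738.8 -530.1] 10.3 cost 38.46
```

View pics/p26_scene.png

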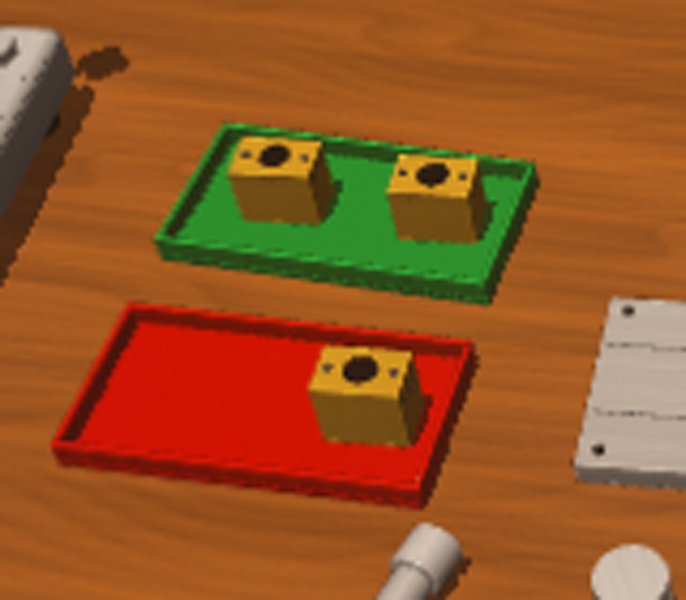

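View pics/p26_top.png

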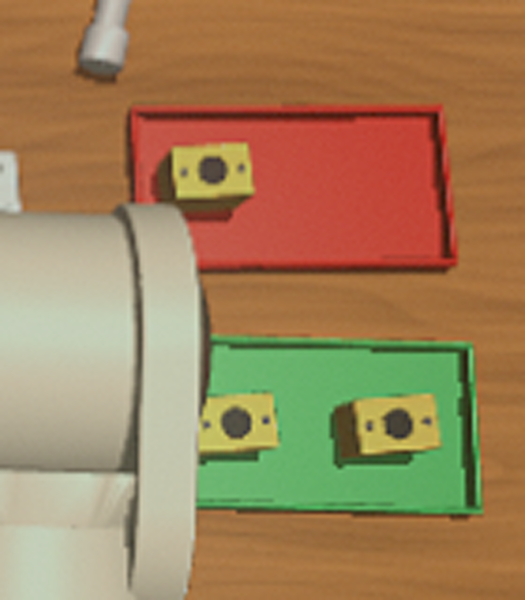

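```bash
python3 - <<'E'
from plan import *
print(bot.job_done())
E
```

```text
the job is handed in; nothing more can be done
None
```

I gauged all three blocks in the chute, always drawing the lowest, and handed the job in at about 76 s of the 210 s. No verdict is reported.

- **First block:** the bar stopped it at about 13 N, still upright. I did not force it, and it stands in the red tray.
- **Second and third blocks:** both went under the bar at only 1–3 N of push. I took them off on the far side, and they stand in the green tray.

**Last checks:** the final pictures from both cameras show the three blocks standing well inside their trays, released, with the gripper clear above. I did not re-measure the bystanders, but those in view looked undisturbed.

**Disagreements:**
- The green tray had moved about 6 mm while I worked at the gauge. I re-measured it before placing the last block.
- The two cameras differ by about 4 mm, so I used their averages for the gauge, chute and green tray.
- My automatic fit of the trays in the top view failed for the red tray every time. It also failed for the green one at the end, when the arm partly hid it. For those I relied on the scene camera and on the pictures themselves.

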